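Sweep the used capsules into the recycling bin

TASK

Three used coffee capsules (red, blue, yellow) have been left to drain on top of the recycling bin. With the fingertips, sweep them along the steel deck and through the narrow gate into the drop slot, one at a time, in any order: never two in the gate together, and none of them lifted off the deck or tipped over on the way. Leave everything else where it stands, the little glass shot measure on the same deck included.

Things in the scene. Friction and masses are not known exactly. Their poses are not given: they have to be found in the camera images.
- bin: Capsule-recycling bin, fixed: clear tub, 200 mm (its x) by 360 mm (its y), 120 mm tall, under a level steel deck. Origin: centre of its underside; +y runs along the deck towards gate and slot. Deck face at z = 120 mm; rim all round 4 mm thick, 10 mm above the deck; the small dark drain holes are only marks. Capsules start at y = -55 to -5 mm, the measure behind them near y = -145 mm.
- gate (a point): Middle of the gate at deck height: x = 0, y = 84 mm in the bin's frame (same axes). Two dark guides, 4 mm thick and 10 mm high, converge from the side rims at (x = +-96, y = -20) mm to the gate, the entry between two parallel cheeks of that height, 48 mm apart, that run from y = 78 to 152 mm.
- slot (a point): Middle of the drop slot's mouth at deck height: x = 0, y = 119 mm in the bin's frame (same axes). The slot is a rectangular hole in the deck between the cheeks, 48 mm wide, from y = 90 to 148 mm. A capsule tips in and falls into the 115 mm deep tub as soon as its middle has passed y = 90 mm.
- capsule_red_mid (a point): Middle of the used red coffee capsule: loose rigid cone standing wide end down on the deck, 30 mm tall. Aluminium flange at the foot 40 mm across, 3 mm thick; above it the cone is 35 mm across, 29 mm at 24 mm height, 21 mm at the top. About 16 g (11 to 22 g). This point is on its axis, 15 mm above its foot.
- capsule_blue_mid (a point): Middle of the used blue coffee capsule: loose rigid cone standing wide end down on the deck, 30 mm tall. Aluminium flange at the foot 40 mm across, 3 mm thick; above it the cone is 35 mm across, 29 mm at 24 mm height, 21 mm at the top. About 16 g (11 to 22 g). This point is on its axis, 15 mm above its foot.
- capsule_yellow_mid (a point): Middle of the used yellow coffee capsule: loose rigid cone standing wide end down on the deck, 30 mm tall. Aluminium flange at the foot 40 mm across, 3 mm thick; above it the cone is 35 mm across, 29 mm at 24 mm height, 21 mm at the top. About 16 g (11 to 22 g). This point is on its axis, 15 mm above its foot.
- measure: Green-tinted glass shot measure, loose, standing upright on the bin's deck: 42 mm across at the rim, 32 mm at the foot, 55 mm tall. Origin: centre of its foot. To be left alone.
- mug: Reddish-brown ceramic mug, 80 mm across, 90 mm tall, on the middle tier of the caddy. Origin: centre of its foot. Left alone.
- funnel: Orange plastic funnel, mouth down, 100 mm across, 85 mm tall, on the caddy's top tier. Origin: centre of its underside. Left alone.
- caddy: Three-tier steel caddy, fixed, 190 by 300 mm and 310 mm tall, tiers at 30, 150 and 270 mm. Origin: centre of its underside.
- kettle: White gooseneck kettle, loose, base 160 mm across, 160 mm tall with its knob, spout along its +x to 160 mm from the axis, handle along -x to 130 mm. Origin: centre of its underside. Left alone.
- tin: Lidded round aluminium tin, loose, 92 mm across, 118 mm tall, its hinged lid sprung shut. Origin: centre of its underside. Left alone.
- cup: White espresso cup, loose, 66 mm across, 58 mm tall, handle to its +y. Origin: centre of its foot. Left alone.
- spoon: Steel teaspoon lying on the counter, 140 mm long along its x. Left alone.

How it is judged (in metres and radians):
On the way, in this order (a step that is already met when the one before it is completed fails the run):
1. one capsule has gone down the slot while the other two are still outside ((((z of capsule_red_mid in the frame of bin below 0.095 m and x of capsule_red_mid in the frame of bin between -0.098 and 0.098 m and y of capsule_red_mid in the frame of bin between -0.178 and 0.178 m) and not (z of capsule_blue_mid in the frame of bin below 0.095 m and x of capsule_blue_mid in the frame of bin between -0.098 and 0.098 m and y of capsule_blue_mid in the frame of bin between -0.178 and 0.178 m) and not (z of capsule_yellow_mid in the frame of bin below 0.095 m and x of capsule_yellow_mid in the frame of bin between -0.098 and 0.098 m and y of capsule_yellow_mid in the frame of bin between -0.178 and 0.178 m)) or (not (z of capsule_red_mid in the frame of bin below 0.095 m and x of capsule_red_mid in the frame of bin between -0.098 and 0.098 m and y of capsule_red_mid in the frame of bin between -0.178 and 0.178 m) and (z of capsule_blue_mid in the frame of bin below 0.095 m and x of capsule_blue_mid in the frame of bin between -0.098 and 0.098 m and y of capsule_blue_mid in the frame of bin between -0.178 and 0.178 m) and not (z of capsule_yellow_mid in the frame of bin below 0.095 m and x of capsule_yellow_mid in the frame of bin between -0.098 and 0.098 m and y of capsule_yellow_mid in the frame of bin between -0.178 and 0.178 m)) or (not (z of capsule_red_mid in the frame of bin below 0.095 m and x of capsule_red_mid in the frame of bin between -0.098 and 0.098 m and y of capsule_red_mid in the frame of bin between -0.178 and 0.178 m) and not (z of capsule_blue_mid in the frame of bin below 0.095 m and x of capsule_blue_mid in the frame of bin between -0.098 and 0.098 m and y of capsule_blue_mid in the frame of bin between -0.178 and 0.178 m) and (z of capsule_yellow_mid in the frame of bin below 0.095 m and x of capsule_yellow_mid in the frame of bin between -0.098 and 0.098 m and y of capsule_yellow_mid in the frame of bin between -0.178 and 0.178 m)))), for 0.2 s.
2. a second capsule has gone down the slot while the third is still outside ((((z of capsule_red_mid in the frame of bin below 0.095 m and x of capsule_red_mid in the frame of bin between -0.098 and 0.098 m and y of capsule_red_mid in the frame of bin between -0.178 and 0.178 m) and (z of capsule_blue_mid in the frame of bin below 0.095 m and x of capsule_blue_mid in the frame of bin between -0.098 and 0.098 m and y of capsule_blue_mid in the frame of bin between -0.178 and 0.178 m) and not (z of capsule_yellow_mid in the frame of bin below 0.095 m and x of capsule_yellow_mid in the frame of bin between -0.098 and 0.098 m and y of capsule_yellow_mid in the frame of bin between -0.178 and 0.178 m)) or ((z of capsule_red_mid in the frame of bin below 0.095 m and x of capsule_red_mid in the frame of bin between -0.098 and 0.098 m and y of capsule_red_mid in the frame of bin between -0.178 and 0.178 m) and not (z of capsule_blue_mid in the frame of bin below 0.095 m and x of capsule_blue_mid in the frame of bin between -0.098 and 0.098 m and y of capsule_blue_mid in the frame of bin between -0.178 and 0.178 m) and (z of capsule_yellow_mid in the frame of bin below 0.095 m and x of capsule_yellow_mid in the frame of bin between -0.098 and 0.098 m and y of capsule_yellow_mid in the frame of bin between -0.178 and 0.178 m)) or (not (z of capsule_red_mid in the frame of bin below 0.095 m and x of capsule_red_mid in the frame of bin between -0.098 and 0.098 m and y of capsule_red_mid in the frame of bin between -0.178 and 0.178 m) and (z of capsule_blue_mid in the frame of bin below 0.095 m and x of capsule_blue_mid in the frame of bin between -0.098 and 0.098 m and y of capsule_blue_mid in the frame of bin between -0.178 and 0.178 m) and (z of capsule_yellow_mid in the frame of bin below 0.095 m and x of capsule_yellow_mid in the frame of bin between -0.098 and 0.098 m and y of capsule_yellow_mid in the frame of bin between -0.178 and 0.178 m)))), for 0.2 s.
At the end, for the whole second after the job is handed in: All three capsules are inside the bin's tub, their middles at least 25 mm below the deck. The shot measure stands upright within 8 mm of where it was, and mug, funnel, kettle, tin, cup and spoon are within 15 mm of where they were (z of each of capsule_red_mid, capsule_blue_mid, capsule_yellow_mid in the frame of bin below 0.095 m and x of capsule_red_mid in the frame of bin between -0.098 and 0.098 m and y of capsule_red_mid in the frame of bin between -0.178 and 0.178 m and x of capsule_blue_mid in the frame of bin between -0.098 and 0.098 m and y of capsule_blue_mid in the frame of bin between -0.178 and 0.178 m and x of capsule_yellow_mid in the frame of bin between -0.098 and 0.098 m and y of capsule_yellow_mid in the frame of bin between -0.178 and 0.178 m and distance of measure from where it was at the start of the episode below 0.008 m and angle between measure's own z axis and vertical below 0.1 rad and distance of each of mug, funnel, kettle, tin, cup, spoon from where it was at the start of the episode below 0.015 m); the robot touches nothing.
It fails at once if two capsules are in the gate together (middles of both within 36 mm of the gate's middle) (distance between each of capsule_red_mid, capsule_blue_mid and gate below 0.036 m or distance between each of capsule_red_mid, capsule_yellow_mid and gate below 0.036 m or distance between each of capsule_blue_mid, capsule_yellow_mid and gate below 0.036 m).
It fails at once if a capsule is lifted off the deck or tipped over (its middle more than 6 mm above its height when standing on the deck) (z of any of capsule_red_mid, capsule_blue_mid, capsule_yellow_mid in the frame of bin above 0.141 m).
It fails at once if a capsule is pushed with the arm or the gripper's body instead of the fingers (contact force between the arm and capsule_red above 1 N or contact force between the arm and capsule_blue above 1 N or contact force between the arm and capsule_yellow above 1 N).
It fails at once if the shot measure is knocked over or shoved more than 8 mm (angle between measure's own z axis and vertical above 0.3 rad or distance of measure from where it was at the start of the episode above 0.008 m).
It fails at once if another bystander is moved more than 15 mm (distance of any of mug, funnel, kettle, tin, cup, spoon from where it was at the start of the episode above 0.015 m).
It also fails if it takes over 64 s, if anything falls off the work surface, if the arm or the gripper's body presses on something with over 40 N, if the wrist force passes 120 N, or if a joint passes its speed limit or range.

ROBOT

A 6-joint arm with a two-finger parallel gripper is mounted at the origin on the work surface. World frame = base frame: x ahead of the robot, y to its left, z up, the work surface at z = 0. Lengths are in m, angles in degrees, forces in N, time in s.
With the tool pointing down it reaches from about 0.3 to 0.95 m from the base axis. Payload 3.1 kg.
Tool frame: the origin (TCP) lies on the centre line of the jaws, within the pads' length; the fingertips stand 25 mm ahead of it and the grasp point (between the pads) lies 6 mm ahead of it; x points along the fingers, y is the direction in which the jaws open and shut, and the axes are right-handed (so a half turn about x gives the same grasp; the last joint's range is limited). The gripper opens to 85 mm and grips with 20 to 120 N. Pads are 22 mm wide; open, the fingers measure 114 mm over their backs; the gripper's body (76 mm by 85 mm) begins 54 mm behind the grasp point. The pads swing forward as they close: fully open they stand 13 mm farther back than shut.
Start: joints at [-80.827, 17.653, 93.61, -0, 68.738, -3.994], TCP at [0.142, -0.609, 0.227] pointing down, gripper open.
Joint ranges: [-175.34, 175.34], [-45.06, 112.39], [2.9, 150.54], [-68.45, 248.45], [3.09, 151.38], [-168.51, 168.51]. Speed limits (degrees/s): [159.86, 159.86, 180, 180, 180, 180].

INTERFACE

Orientations are given as [roll, pitch, yaw] about the fixed x, y, z axes, in that order (R = Rz(yaw) Ry(pitch) Rx(roll)).
In Python, from station import get_state, grab_frame, close_job, silhouettes, landmark_of gives the robot as it stands.
- The arm moves only by the tool move_arm, never from a script. Its argument "deltas" is a list of rows, each an object of numbers: "dx", "dy", "dz": the shift along the tool's x, y, z in mm; "spin": the turn about the tool's x in rad; "fingers": the closure, from 0 (fully open) to 1 (shut). A call has 1 to 10 rows; each row is the pose to reach, as a shift and turn from the pose measured when the call began, along the tool's axes at that moment; what a row does not reach only later rows make up. A row lasts 1/8 s, in which the tool goes at most 62.5 mm and 10.7 degrees, less where a joint would pass 70% of its speed; a pose out of reach is approached as far as the arm can. A call with a gripper value outside its range is refused whole. The fingers move at their own pace and stop on an object; "squeeze" is the grip in N (left out, the last holds). Time passes only in rows, so rows that repeat a pose let the fingers close. It gives the time, the measured TCP pose, the force and the opening at its end, in the units of the state.
- get_state(): the state, without advancing time (a new reading comes with each control period).
- grab_frame(name): name is "scene" or "top"; returns a dict with "frame" (384x512x3 uint8, red, green, blue), "K" (3x3 intrinsics, pixels), "k1" (the pictures are not rectified: a ray, as slopes to the right and down, at radius r is drawn at 1 + k1 r^2 times it, then the intrinsics apply), "position" and "rotation" of the camera in the world. Camera axes: x right, y down, z forward; pixel columns grow to the right and rows downward; lengths in m; the calibration is good to about 2 mm. A picture is of the moment at which its call begins. There is no depth.
- close_job(): hands the job in, once; it reports no verdict.
Trained networks look in the newest picture that a camera, given by its name, has taken for a name from the list of things; names that differ only in an ending like _2 or _b are one class to them, and where a whole thing is asked for, a point or a joint stands for the part that bears it (a point fixed in the world has none). Each returns a list of dicts, best first, with "conf" (0 to 1); they miss things now and then, are a little off and sometimes report something else, mostly with a low value. They report only what shows in the picture. A call takes as long as a camera call.
- silhouettes(camera, label): "region" (384x512 bool, what is visible of it) and "rect" ([centre column, centre row, width, height] in pixels, round what is visible of it).
- landmark_of(camera, label): "point" ([column, row] in pixels: a listed point, or the origin of a listed thing).
The state is a dict: "clock": time; "q": joint angles; "joint_velocities": joint speeds; "joint_torque": joint torques, N m; "ee_pos": TCP position; "eef_rot": TCP orientation; "force": force on the tool from outside, world axes, zero at the start; "wrist_torque": the same for the moment, N m; "finger_gap": finger opening in m.
Only numpy, scipy, OpenCV 4.12 (cv2) and the standard library are available. Lean on these libraries where they do the work, as an engineer would, in place of code of your own. Each camera call takes 0.05 s, during which the arm holds its last target.

## Working session

There is one attempt and no reset: what is moved stays moved. The work goes in short steps, Python scripts to look and compute and a tool call to move; the robot and the scene stay as the last step left them, time stands still between calls to the robot, and variables do not carry over. Pictures are saved under pics/ and viewed, and the job is handed in when it is done.

Besides the shell and the picture viewer there is one more tool, called after "Emit:" by a JSON object that holds its "api" and its "payload". move_arm: Moves the arm, as the interface text tells. Its arguments: {"type":"object","properties":{"deltas":{"type":"array"},"squeeze":{"type":"number"}},"required":["deltas"]}

```bash
mkdir -p pics; ls; python3 - <<'E'
from station import *
import cv2,json
print(get_state())
for n in ("scene","top"):
    f=grab_frame(n); cv2.imwrite(f"pics/{n}0.png",f["frame"][:,:,::-1])
    print(n,f["K"],f["k1"],f["position"],f["rotation"])
    for l in ["bin","gate","slot","capsule_red_mid","capsule_blue_mid","capsule_yellow_mid","measure","caddy","kettle","tin"]:
        print(l,[(d["point"],round(d["conf"],2)) for d in landmark_of(n,l)][:3])
E
```

```text
pics
{'clock': 0.0, 'q': array([-8.08276187e+01,  1.77060662e+01,  9.36898550e+01,  7.20105608e-04,
        6.87374187e+01, -3.99433658e+00]), 'joint_velocities': array([-0.03797021,  0.06722261, -0.10320098, -0.00096016, -0.02382694,
       -0.06558302]), 'joint_torque': array([-2.16924353e-03, -4.15257025e+01, -2.76664120e+01, -3.84009336e-04,
        1.00271992e-02, -6.40024098e-06]), 'ee_pos': array([ 0.14220062, -0.60774988,  0.22592734]), 'eef_rot': array([-94.28243647,  89.86665836,  98.88401945]), 'force': array([-0.51326899,  0.57553698,  0.45918558]), 'wrist_torque': array([-0.00302129,  0.01516662,  0.0634271 ]), 'finger_gap': 0.08540993329557967}
scene [[474.5181844    0.         261.73747624]
 [  0.         474.5181844  193.25393276]
 [  0.           0.           1.        ]] -0.01383610023564951 [ 1.82817903 -0.25943884  1.12007923] [-126.08711123    1.05821752   80.02020055]
bin [([279.7, 229.8], 0.85), ([362.4, 212.2], 0.66)]
gate [([303.3, 197.7], 0.65), ([372.2, 187.3], 0.2)]
slot [([312.0, 195.8], 0.78)]
capsule_red_mid [([281.8, 205.0], 0.45)]
capsule_blue_mid [([277.6, 213.3], 0.56)]
capsule_yellow_mid [([263.7, 194.9], 0.62)]
measure [([239.1, 215.2], 0.69)]
caddy [([127.8, 249.8], 0.62)]
kettle [([402.8, 235.8], 0.93)]
tin [([333.4, 276.6], 0.66)]
top [[409.62111198   0.         256.45591654]
 [  0.         409.62111198 186.57969727]
 [  0.           0.           1.        ]] 0.033672801618844034 [ 0.4206131  -0.02304898  1.50232312] [-173.13547539   -0.54967695  -89.56715332]
bin [([240.0, 196.6], 0.62)]
gate [([217.2, 201.1], 0.95)]
slot [([209.0, 206.9], 0.73)]
capsule_red_mid [([245.4, 193.5], 0.41)]
capsule_blue_mid [([248.6, 179.8], 0.66)]
capsule_yellow_mid [([263.2, 207.1], 0.59)]
measure [([285.5, 189.2], 0.63)]
caddy []
kettle [([127.0, 166.0], 0.87)]
tin [([211.7, 131.1], 0.72)]
```

```bash
python3 - <<'E'
import cv2
a=cv2.imread("pics/top0.png"); cv2.imwrite("pics/top0z.png",cv2.resize(a[110:270,150:350],None,fx=4,fy=3.75,interpolation=cv2.INTER_CUBIC)); 
E
```

```text
(no output)
```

View pics/top0.png

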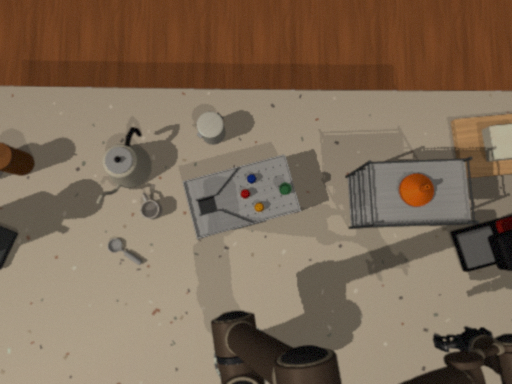

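View pics/scene0.png

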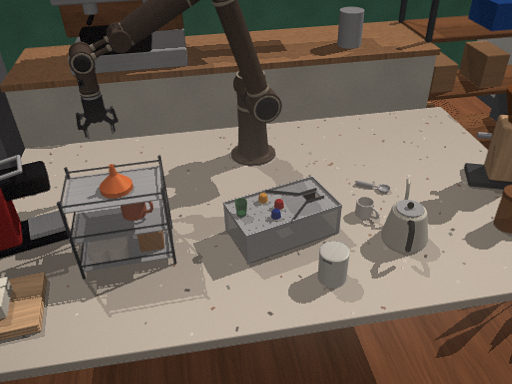

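View pics/top0z.png

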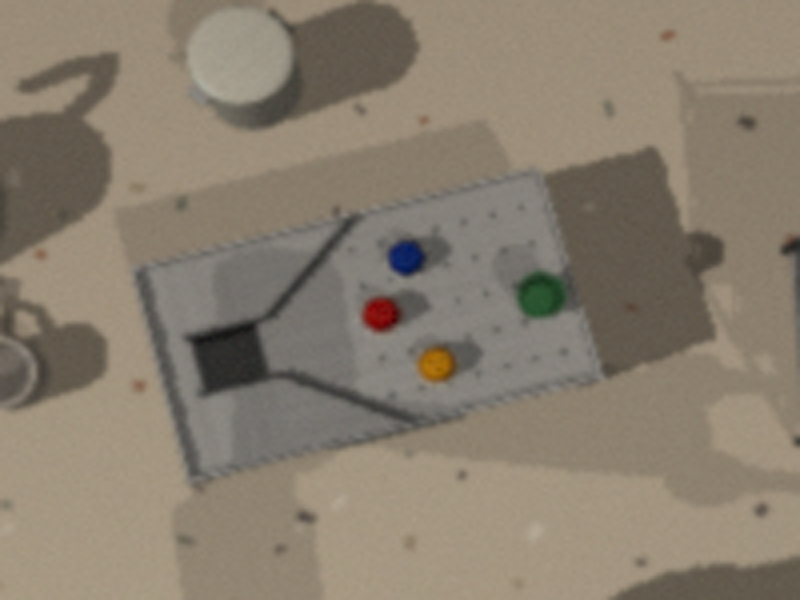

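```bash
cat > h.py <<'E'
from station import *
import numpy as np, cv2
from scipy.spatial.transform import Rotation as Ro
from scipy.optimize import least_squares
def cam(f):
    r=np.array(f["rotation"],float)
    R=r if r.shape==(3,3) else Ro.from_euler("xyz",r,degrees=True).as_matrix()
    return np.array(f["K"]),f["k1"],np.array(f["position"]),R
def proj(f,P):
    K,k,p,R=cam(f); c=(np.atleast_2d(P)-p)@R; s=c[:,:2]/c[:,2:]
    s=s*(1+k*(s**2).sum(1,keepdims=True)); return s*[K[0,0],K[1,1]]+K[:2,2]
def ray(f,uv):
    K,k,p,R=cam(f); d=(np.array(uv,float)-K[:2,2])/[K[0,0],K[1,1]]; s=d.copy()
    for _ in range(20): s=d/(1+k*(s**2).sum())
    v=R@np.array([s[0],s[1],1]); return p,v/np.linalg.norm(v)
def at_z(f,uv,z):
    p,v=ray(f,uv); return p+v*(z-p[2])/v[2]
def tri(f1,a,f2,b):
    p,u=ray(f1,a);q,v=ray(f2,b)
    t=np.linalg.lstsq(np.c_[u,-v],q-p,rcond=None)[0]
    A=p+u*t[0];B=q+v*t[1]; return (A+B)/2,np.linalg.norm(A-B)
def w(b,P): # bin pose (x,y,yaw rad)
    P=np.atleast_2d(P);c,s=np.cos(b[2]),np.sin(b[2])
    return np.c_[b[0]+c*P[:,0]-s*P[:,1],b[1]+s*P[:,0]+c*P[:,1],P[:,2]]
def tb(b,P):
    P=np.atleast_2d(P);c,s=np.cos(b[2]),np.sin(b[2]);d=P[:,:2]-b[:2]
    return np.c_[c*d[:,0]+s*d[:,1],-s*d[:,0]+c*d[:,1],P[:,2]]
E
python3 - <<'E'
from h import *
T=grab_frame("top"); S=grab_frame("scene")
z=lambda u,v:(150+u/4-.375,110+v/3.75-.37)
c=np.array([z(135,268),z(542,172),z(605,380),z(190,484)])
# bin corners rim: image-left-top = +y,+x
P=np.array([[.1,.18,.13],[.1,-.18,.13],[-.1,-.18,.13],[-.1,.18,.13]])
r=least_squares(lambda b:(proj(T,w(b,P))-c).ravel(),[.5,0,.25]); print(r.x,np.degrees(r.x[2]),r.fun.round(2))
b=r.x
for n,F in(("top",T),("scene",S)):
    im=F["frame"][:,:,::-1].copy()
    # colours
    hsv=cv2.cvtColor(im,cv2.COLOR_BGR2HSV)
    big=cv2.resize(im,None,fx=4,fy=4,interpolation=cv2.INTER_CUBIC)
    L=[[(-.1,-.18),(.1,-.18),(.1,.18),(-.1,.18)],[(-.024,.09),(.024,.09),(.024,.148),(-.024,.148)]]
    for l,zz in zip(L,(.13,.12)):
        q=proj(F,w(b,np.array([(x,y,zz) for x,y in l])))
        cv2.polylines(big,[((q+.5)*4).astype(int)],True,(0,255,0),1)
    for sx in(1,-1):
        q=proj(F,w(b,np.array([(sx*.096,-.02,.13),(sx*.026,.078,.13)]))); cv2.polylines(big,[((q+.5)*4).astype(int)],False,(255,255,0),1)
    q=((proj(F,w(b,[[0,0,.13]]))[0]+.5)*4).astype(int)
    for nm in("red","blue","yellow"):
        for m in ("capsule_%s_mid"%nm,):
            d=silhouettes(n,m)
            for e in d[:2]:
                ys,xs=np.nonzero(e["region"]); print(n,nm,round(e["conf"],2),xs.mean().round(1),ys.mean().round(1),len(xs), tb(b,at_z(F,(xs.mean(),ys.mean()),.134)).round(4)[0,:2])
            for e in landmark_of(n,m)[:1]:
                print("  lm",e["point"],tb(b,at_z(F,e["point"],.135)).round(4)[0,:2])
    d=landmark_of(n,"measure")[0]; print("measure",tb(b,at_z(F,d["point"],.12)).round(4))
    for l in("gate","slot"):
        d=landmark_of(n,l)[0]; print(l,tb(b,at_z(F,d["point"],.12)).round(4))
    cv2.imwrite(f"pics/{n}1.png",big[max(0,q[1]-300):q[1]+300,max(0,q[0]-400):q[0]+400])
E
```

```text
[0.55280916 0.01386639 0.26422979] 15.139251798112603 [-0.67  0.01  0.57 -0.84  0.45  0.48 -0.34  0.28]
top red 0.51 245.0 193.9 96 [ 0.0047 -0.0123]
  lm [216.9, 201.6] [0.0031 0.0852]
top blue 0.58 251.1 178.5 105 [ 0.0498 -0.0451]
  lm [252.0, 177.7] [ 0.0516 -0.0487]
  lm [259.0, 206.6] [-0.0487 -0.0467]
measure [[-0.0094 -0.1575  0.12  ]]
gate [[0.0055 0.0905 0.12  ]]
slot [[0.0034 0.116  0.12  ]]
scene red 0.46 278.4 204.6 111 [ 0.0119 -0.0159]
scene red 0.2 283.1 219.2 6464 [ 0.0888 -0.0376]
  lm [279.6, 204.0] [ 0.0118 -0.0114]
  lm [274.5, 209.6] [ 0.0318 -0.0408]
scene yellow 0.57 262.3 199.0 79 [-0.0416 -0.0517]
  lm [261.3, 195.3] [-0.0616 -0.0461]
measure [[-0.0086 -0.1475  0.12  ]]
gate [[0.0027 0.083  0.12  ]]
slot [[-0.0045  0.1284  0.12  ]]
```

View pics/top1.png

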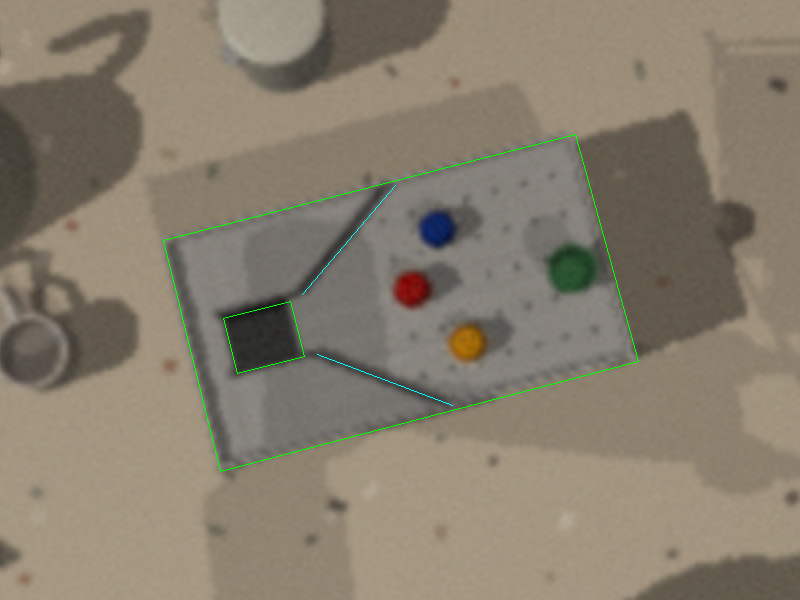

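View pics/scene1.png

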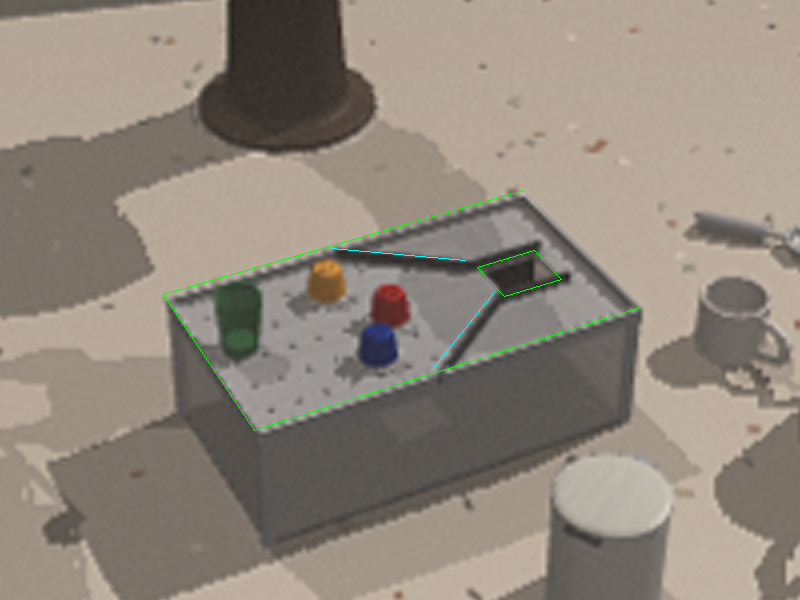

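```bash
cat >> h.py <<'E'
def overlay(F,b,name,c,s=8,W=800,H=600,pts=()):
    im=cv2.resize(F["frame"][:,:,::-1].copy(),None,fx=s,fy=s,interpolation=cv2.INTER_CUBIC)
    def pl(l,z,col,cl=True):
        q=proj(F,w(b,np.array([(x,y,z) for x,y in l]))); cv2.polylines(im,[((q+.5)*s).astype(int)],cl,col,1)
    pl([(-.1,-.18),(.1,-.18),(.1,.18),(-.1,.18)],.13,(0,255,0))
    pl([(-.096,-.176),(.096,-.176),(.096,.176),(-.096,.176)],.12,(0,200,255))
    pl([(-.1,-.18),(.1,-.18),(.1,.18),(-.1,.18)],0,(0,128,0))
    pl([(-.024,.09),(.024,.09),(.024,.148),(-.024,.148)],.12,(255,0,255))
    for sx in(1,-1): pl([(sx*.096,-.02),(sx*.026,.078),(sx*.026,.152)],.13,(255,255,0),False); pl([(sx*.096,-.02),(sx*.026,.078),(sx*.026,.152)],.12,(0,0,255),False)
    for p in pts:
        q=((proj(F,p)[0]+.5)*s).astype(int); cv2.drawMarker(im,tuple(int(v) for v in q),(255,255,255),cv2.MARKER_CROSS,12,1)
    q=((proj(F,w(b,[[c[0],c[1],.12]]))[0]+.5)*s).astype(int)
    cv2.imwrite(name,im[max(0,q[1]-H//2):q[1]+H//2,max(0,q[0]-W//2):q[0]+W//2])
E
python3 - <<'E'
from h import *
b=[.55280916,.01386639,.26422979]
overlay(grab_frame("top"),b,"pics/t2.png",(0,.02))
overlay(grab_frame("scene"),b,"pics/s2.png",(0,0),7)
E
```

```text
(no output)
```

View pics/t2.png

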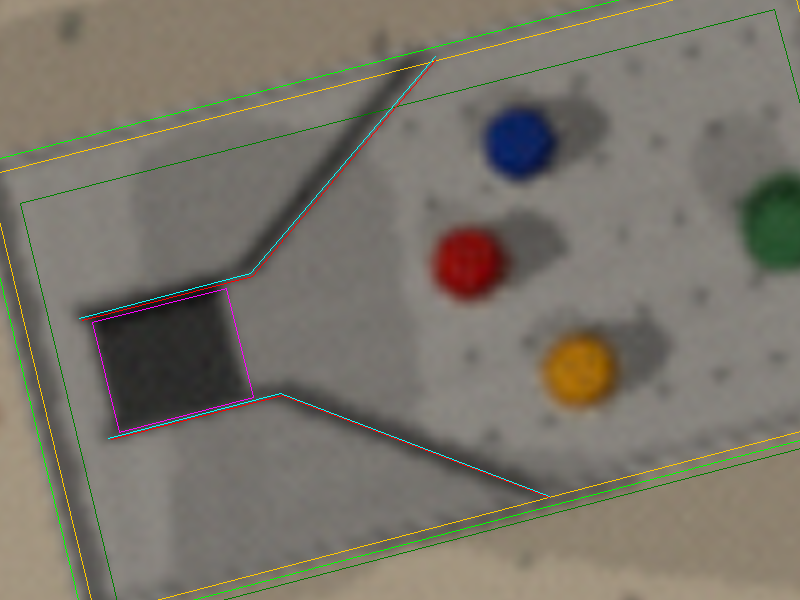

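View pics/s2.png

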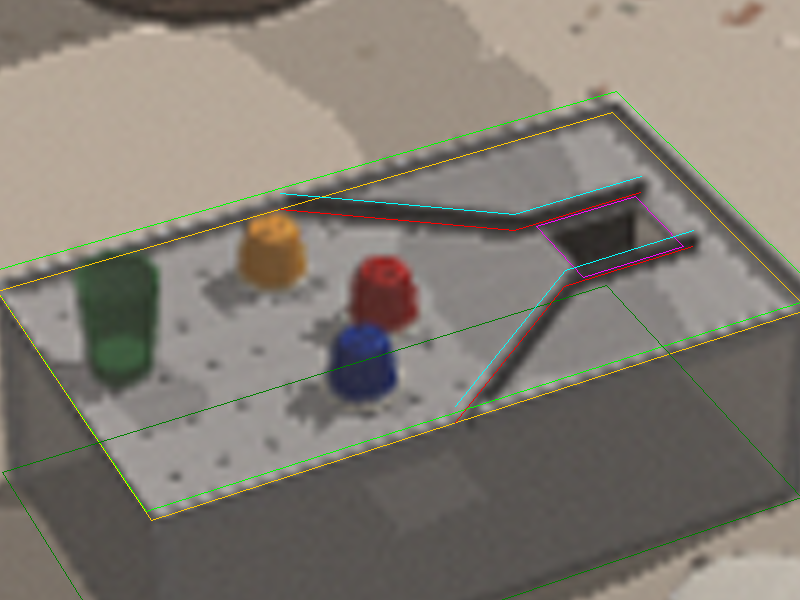

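```bash
cat >> h.py <<'E'
B=np.array([.5525,.0158,.2642])
def caps(F,zs=.136):
    im=F["frame"][:,:,::-1]; hsv=cv2.cvtColor(cv2.GaussianBlur(im,(3,3),0),cv2.COLOR_BGR2HSV).astype(int);H,S,V=hsv[...,0],hsv[...,1],hsv[...,2]
    c=proj(F,w(B,[[0,0,.12]]))[0]; yy,xx=np.mgrid[:384,:512]; near=np.hypot(xx-c[0],yy-c[1])<62
    q=proj(F,w(B,[[-.1,-.18,.13],[.1,-.18,.13],[.1,.18,.13],[-.1,.18,.13]])); mk=np.zeros((384,512),np.uint8); cv2.fillPoly(mk,[q.round().astype(int)],1); near&=mk>0
    out={}
    for n,m in(("red",((H<7)|(H>172))&(S>130)&(V>60)),("blue",(H>105)&(H<130)&(S>110)&(V>40)),("yellow",(H>10)&(H<30)&(S>130)&(V>90))):
        m=m&near
        if m.sum()<8: out[n]=None; continue
        ys,xs=np.nonzero(m); uv=(xs.mean(),ys.mean()); out[n]=(uv,int(m.sum()),tb(B,at_z(F,uv,zs))[0,:2])
    return out
def show(c):
    for n,v in c.items(): print(n, None if v is None else (np.round(v[0],1),v[1],np.round(v[2]*1000,1)))
def tool():
    s=get_state(); R=Ro.from_euler("xyz",s["eef_rot"],degrees=True).as_matrix(); p=np.array(s["ee_pos"])
    return s,R,p
def go(target_bin,th=None):
    """target_bin: TCP in bin frame (m); th: desired tool +z dir angle in bin frame deg"""
    s,R,p=tool(); t=w(B,[target_bin])[0]; d=R.T@(t-p)*1000
    sp=None
    if th is not None:
        a=np.radians(th)+B[2]; v=R.T@np.array([np.cos(a),np.sin(a),0]); sp=np.arctan2(-v[1],v[2])
    print("clock",round(s["clock"],2),"tcp bin",(tb(B,[p])[0]*1000).round(1),"x axis",R[:,0].round(3),"z ang bin",np.degrees(np.arctan2(R[1,2],R[0,2])-B[2]).round(1),"gap",round(s["finger_gap"],4),"F",s["force"].round(2))
    print("d mm",d.round(1),"spin",sp)
E
python3 - <<'E'
from h import *
T=grab_frame("top");S=grab_frame("scene");a=caps(T);b=caps(S);show(a);show(b)
for n in a:
    P,e=tri(T,a[n][0],S,b[n][0]); print(n,(tb(B,[P])*1000).round(1),e.round(4))
d=a["red"]; go((0,-.1,.3),90); go((0,-.1,.3),-90)
E
```

```text
red (array([244.8, 193.4]), 59, array([  6., -14.]))
blue (array([251.2, 178.3]), 51, array([ 49.9, -47.5]))
yellow (array([258.8, 206.8]), 64, array([-49.5, -47.7]))
red (array([279. , 203.3]), 52, array([  8.4, -13.9]))
blue (array([276.3, 211.9]), 32, array([ 46.5, -43.2]))
yellow (array([262.8, 197.4]), 60, array([-47.2, -48.9]))
red [[  6.4 -13.5 134.5]] 0.0011
blue [[ 50.  -46.3 139.5]] 0.0024
yellow [[-49.4 -47.8 134.2]] 0.0001
clock 2.3 tcp bin [-559.  -495.6  227.2] x axis [ 0.  0. -1.] z ang bin -182.0 gap 0.0855 F [ 0.24 -0.97 -0.52]
d mm [ -72.8 -414.6 -545. ] spin 1.5363887679360138
clock 2.3 tcp bin [-559.  -495.6  227.2] x axis [ 0.  0. -1.] z ang bin -182.0 gap 0.0855 F [ 0.24 -0.97 -0.52]
d mm [ -72.8 -414.6 -545. ] spin -1.6052038856537796
```

```bash
python3 - <<'E'
from h import *
T=grab_frame("top")
for u in [(349,176),(355,228),(472,222),(468,160)]: print(at_z(T,u,.29).round(3))
s,R,p=tool()
for t in [(.35,-.35,.30),(.36,-.15,.30),tuple(w(B,[[.004,-.065,.25]])[0])]: print(t,(R.T@(np.array(t)-p)*1000).round(1))
print(s["q"].round(1))
E
```

```text
[ 0.601 -0.31   0.29 ]
[ 0.446 -0.325  0.29 ]
[ 0.467 -0.668  0.29 ]
[ 0.652 -0.666  0.29 ]
(0.35, -0.35, 0.3) [ -72.8 -204.5 -261.1]
(0.36, -0.15, 0.3) [ -72.8 -396.9 -316.4]
(np.float64(0.5733351190550895), np.float64(-0.04590006332217373), np.float64(0.25)) [ -22.8 -449.7 -547.8]
[-80.8  17.7  93.6   0.   68.7  -4. ]
```

Emit:
{"api": "move_arm", "payload": {"deltas": [{"dx": -30, "dy": -40, "dz": -50, "fingers": 0.85}, {"dx": -60, "dy": -80, "dz": -100, "fingers": 0.85}, {"dx": -73, "dy": -115, "dz": -150, "spin": -0.1, "fingers": 0.85}, {"dx": -73, "dy": -150, "dz": -200, "spin": -0.2, "fingers": 0.85}, {"dx": -73, "dy": -190, "dz": -240, "spin": -0.3, "fingers": 0.85}, {"dx": -73, "dy": -240, "dz": -255, "spin": -0.45, "fingers": 0.85}, {"dx": -73, "dy": -290, "dz": -270, "spin": -0.6, "fingers": 0.85}, {"dx": -73, "dy": -340, "dz": -290, "spin": -0.75, "fingers": 0.85}, {"dx": -73, "dy": -380, "dz": -305, "spin": -0.9, "fingers": 0.85}, {"dx": -73, "dy": -397, "dz": -316, "spin": -1.05, "fingers": 0.85}]}}

```text
invalid input
```

```bash
python3 - <<'E'
from h import *
go((.004,-.060,.25),-90); print(get_state()["q"].round(1))
E
```

```text
clock 2.35 tcp bin [-559.  -495.6  227.2] x axis [ 0. -0. -1.] z ang bin -182.0 gap 0.0855 F [0.29 0.48 0.5 ]
d mm [ -22.8 -454.7 -547.7] spin -1.6051471082962177
[-80.8  17.7  93.6   0.   68.7  -4. ]
```

Emit:
{"api": "move_arm", "payload": {"deltas": [{"dx": -30, "dy": -40, "dz": -50, "spin": 0, "fingers": 0.85}, {"dx": -60, "dy": -80, "dz": -100, "spin": 0, "fingers": 0.85}, {"dx": -73, "dy": -115, "dz": -150, "spin": -0.1, "fingers": 0.85}, {"dx": -73, "dy": -150, "dz": -200, "spin": -0.2, "fingers": 0.85}, {"dx": -73, "dy": -190, "dz": -240, "spin": -0.3, "fingers": 0.85}, {"dx": -73, "dy": -240, "dz": -255, "spin": -0.45, "fingers": 0.85}, {"dx": -73, "dy": -290, "dz": -270, "spin": -0.6, "fingers": 0.85}, {"dx": -73, "dy": -340, "dz": -290, "spin": -0.75, "fingers": 0.85}, {"dx": -73, "dy": -380, "dz": -305, "spin": -0.9, "fingers": 0.85}, {"dx": -73, "dy": -397, "dz": -316, "spin": -1.05, "fingers": 0.85}]}}

```text
clock: 3.6
ee_pos: [0.3595, -0.148, 0.3004]
eef_rot: [105.8, 90.0, -0.5]
force: [0.1, -0.0, -0.9]
finger_gap: 0.0129
```

```bash
python3 - <<'E'
from h import *
go((.004,-.060,.25),-90); print(get_state()["q"].round(1))
E
```

```text
clock 3.6 tcp bin [-229.1 -107.7  300.4] x axis [ 0.001 -0.    -1.   ] z ang bin -121.4 gap 0.0129 F [ 0.07 -0.05 -0.88]
d mm [  50.6  174.1 -162.1] spin -0.5480858076709807
[-28.8 -14.  117.7   0.   76.3 -12.6]
```

Emit:
{"api": "move_arm", "payload": {"deltas": [{"dx": 10, "dy": 40, "dz": -40, "spin": -0.15, "fingers": 0.85}, {"dx": 20, "dy": 80, "dz": -80, "spin": -0.3, "fingers": 0.85}, {"dx": 40, "dy": 130, "dz": -125, "spin": -0.45, "fingers": 0.85}, {"dx": 60, "dy": 174, "dz": -162, "spin": -0.548, "fingers": 0.85}, {"dx": 90, "dy": 174, "dz": -162, "spin": -0.548, "fingers": 0.85}, {"dx": 100, "dy": 174, "dz": -162, "spin": -0.548, "fingers": 0.85}, {"dx": 100, "dy": 174, "dz": -162, "spin": -0.548, "fingers": 0.85}]}}

```text
clock: 4.47
ee_pos: [0.5708, -0.0414, 0.1999]
eef_rot: [-111.9, 89.9, 173.2]
force: [0.2, 0.2, -0.4]
finger_gap: 0.013
```

```bash
python3 - <<'E'
from h import *
go((.004,-.060,.2),-90)
s,R,p=tool(); tip=p+R[:,0]*.025
P=[tip+R[:,1]*k for k in (.006,-.006,.0205,-.0205)]
overlay(grab_frame("top"),B,"pics/t3.png",(0,-.02),8,pts=P)
overlay(grab_frame("scene"),B,"pics/s3.png",(0,-.02),8,pts=P)
E
```

```text
clock 4.47 tcp bin [  2.8 -60.  199.9] x axis [-0.001  0.    -1.   ] z ang bin -90.0 gap 0.013 F [ 0.16  0.18 -0.39]
d mm [-0.1  1.2 -0. ] spin -0.0005404852026707778
```

View pics/s3.png

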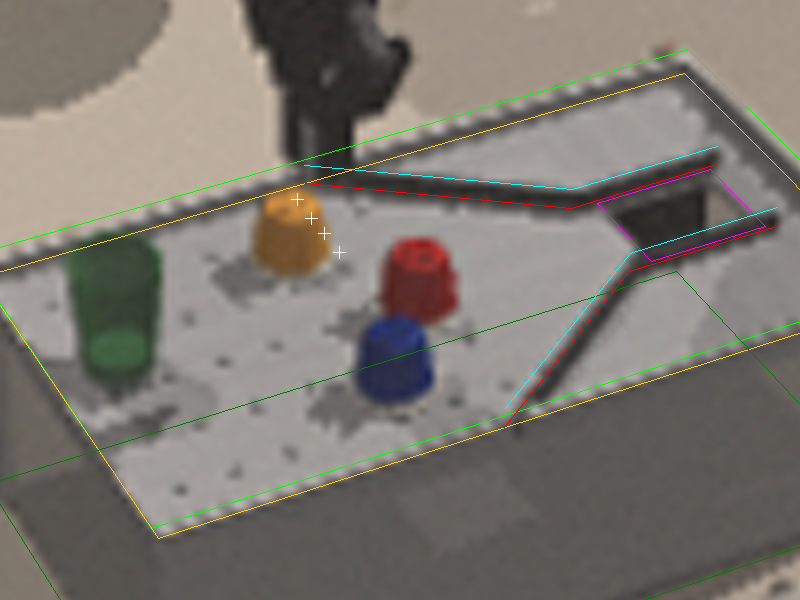

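View pics/t3.png

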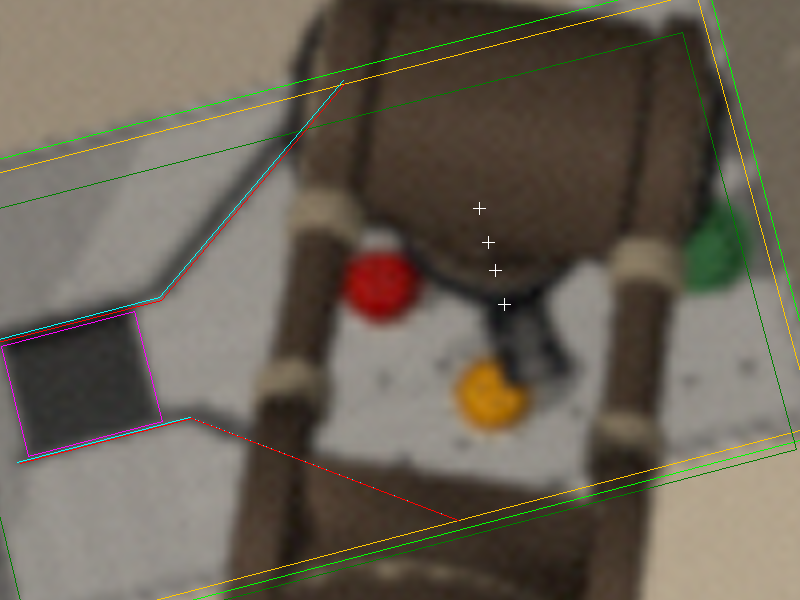

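```bash
python3 - <<'E'
from h import *
for n in("top","scene"):
    F=grab_frame(n); im=F["frame"][:,:,::-1]
    c=(255,180)
    cv2.imwrite(f"pics/{n}4.png",cv2.resize(im[60:310,100:433],None,fx=2.4,fy=2.4,interpolation=cv2.INTER_CUBIC))
print(get_state())
E
```

```text
{'clock': 4.675, 'q': array([-8.52766945e+00,  1.33810951e+01,  1.02067860e+02,  6.41628613e-03,
        6.43183420e+01, -2.36095344e+01]), 'joint_velocities': array([ 0.14626233,  0.1262747 ,  0.14161875, -0.02296976, -0.18010696,
        0.0216385 ]), 'joint_torque': array([ 5.31249074e-02, -3.67930984e+01, -2.64121306e+01,  3.57240380e-03,
       -2.31137223e-03, -1.58136609e-04]), 'ee_pos': array([ 0.57261849, -0.04184204,  0.2025336 ]), 'eef_rot': array([67.81669373, 89.76722519, -7.10421018]), 'force': array([-0.01408871, -0.21583499, -0.00471125]), 'wrist_torque': array([ 0.0622928 ,  0.00652256, -0.00709829]), 'finger_gap': 0.013321133311151626}
```

View pics/scene4.png

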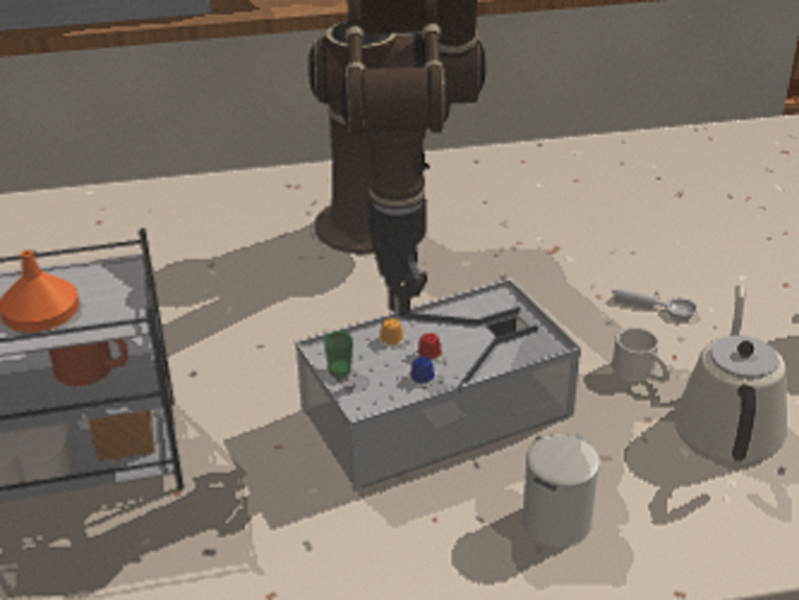

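View pics/top4.png

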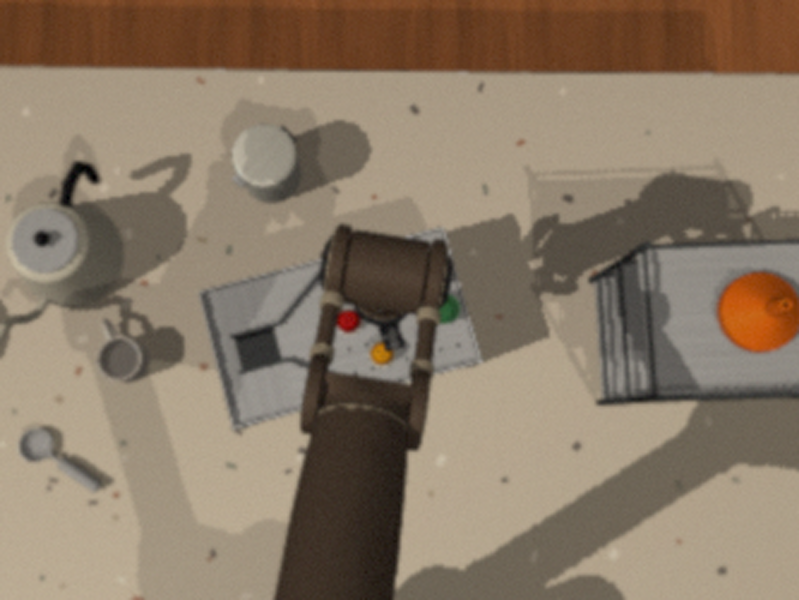

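```bash
python3 - <<'E'
from h import *
T=grab_frame("top");S=grab_frame("scene")
for a,b in [((262.5,199.6),(268.7,189)),((264.5,205),(268.7,189)),((260,193),(268.7,189)),]:
    P,e=tri(T,a,S,b);print(P.round(4),e.round(4),(tb(B,[P])*1000).round(1))
for z in(.15,.175,.2):print(z,at_z(T,(262.5,199.6),z).round(3),at_z(S,(268.7,189),z).round(3))
im=S["frame"][:,:,::-1]
cv2.imwrite("pics/s5.png",cv2.resize(im[120:220,210:340],None,fx=6,fy=6,interpolation=cv2.INTER_CUBIC))
s,R,p=tool(); print(p,R.round(3)); print(proj(T,p),proj(S,p),proj(S,p+R[:,0]*.025),proj(S,[0,0,0]),proj(T,[0,0,.3]))
im=T["frame"][:,:,::-1]
cv2.imwrite("pics/t5.png",cv2.resize(im[140:240,200:330],None,fx=6,fy=6,interpolation=cv2.INTER_CUBIC))
E
```

```text
[ 0.5397 -0.0405  0.1852] 0.028 [[-27.1 -51.  185.2]]
[ 0.524  -0.0426  0.1747] 0.0377 [[-42.7 -49.  174.7]]
[ 0.5586 -0.0379  0.198 ] 0.0162 [[ -8.2 -53.4 198. ]]
0.15 [ 0.54  -0.055  0.15 ] [ 0.494 -0.018  0.15 ]
0.175 [ 0.538 -0.055  0.175] [ 0.528 -0.024  0.175]
0.2 [ 0.536 -0.054  0.2  ] [ 0.563 -0.03   0.2  ]
[ 0.5725118  -0.04170051  0.20221618] [[ 0.004  0.966  0.26 ]
 [-0.     0.26  -0.966]
 [-1.     0.003  0.001]]
[[258.7480128  188.06337484]] [[265.90336862 190.54213882]] [[266.00456456 196.62991035]] [[252.7812686  153.32105209]] [[242.81553825 389.26829052]]
```

View pics/s5.png

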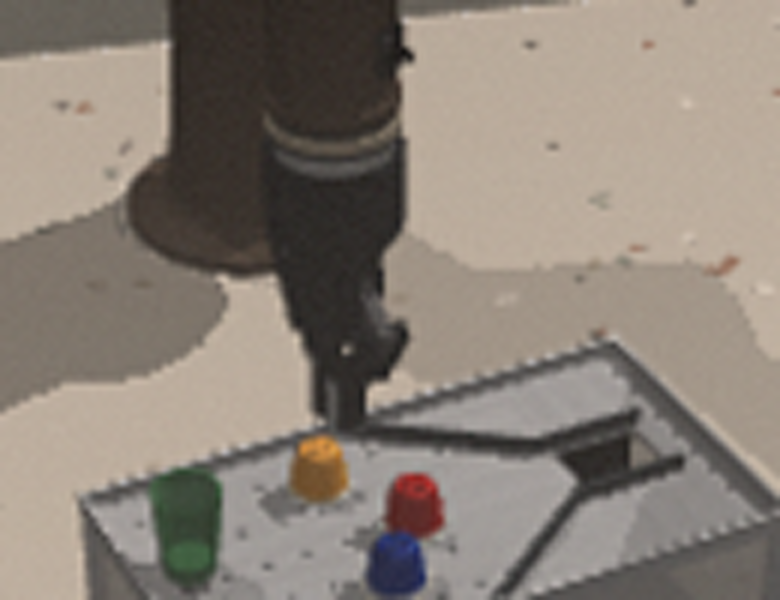

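View pics/t5.png

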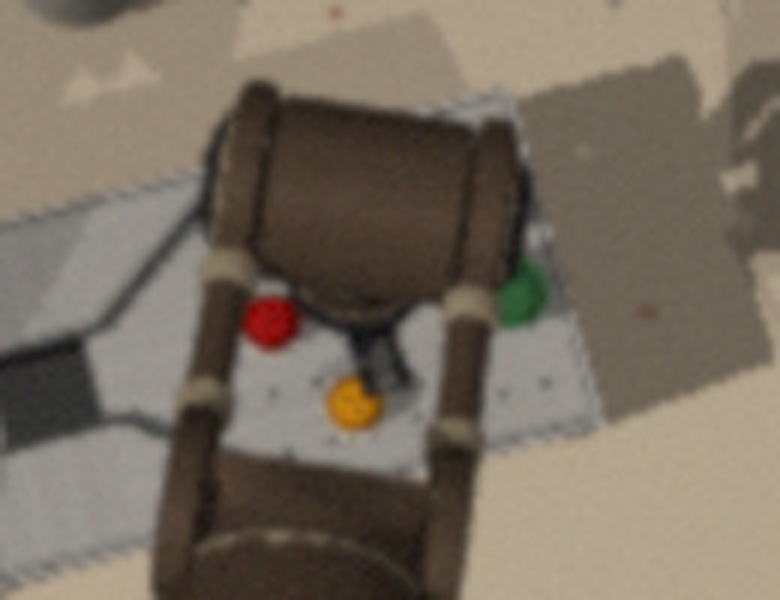

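Emit:
{"api": "move_arm", "payload": {"deltas": [{"dx": 10, "dy": 0, "dz": 0, "spin": 0, "fingers": 0.85}, {"dx": 20, "dy": 0, "dz": 0, "spin": 0, "fingers": 0.85}, {"dx": 30, "dy": 0, "dz": 0, "spin": 0, "fingers": 0.85}, {"dx": 30, "dy": 0, "dz": 0, "spin": 0, "fingers": 0.85}]}}

```text
clock: 5.28
ee_pos: [0.5714, -0.0415, 0.1704]
eef_rot: [95.9, 90.0, 21.0]
force: [0.1, 0.1, 0.1]
finger_gap: 0.013
```

```bash
python3 - <<'E'
from h import *
go((.004,-.060,.2),-90)
S=grab_frame("scene")
im=S["frame"][:,:,::-1]
cv2.imwrite("pics/s6.png",cv2.resize(im[120:220,210:340],None,fx=6,fy=6,interpolation=cv2.INTER_CUBIC))
s,R,p=tool(); print(p); print(proj(S,p),proj(S,p+R[:,0]*.025))
E
```

```text
clock 5.28 tcp bin [  3.2 -60.2 170.4] x axis [ 0.  0. -1.] z ang bin -90.0 gap 0.013 F [0.14 0.13 0.14]
d mm [-29.6   0.8  -0.2] spin -0.0007312701889316172
[ 0.57197289 -0.04157483  0.17113773]
[[266.03466847 197.9746603 ]] [[266.13280273 203.91439483]]
```

View pics/s6.png

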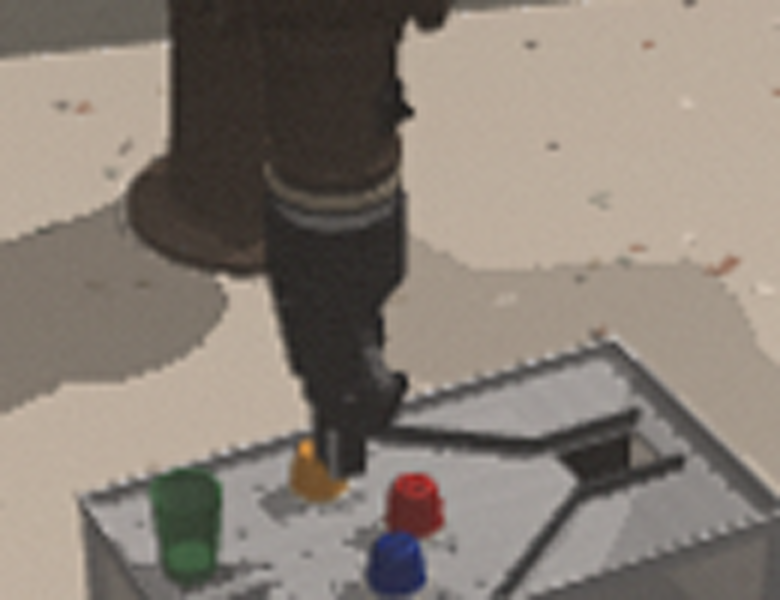

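Emit:
{"api": "move_arm", "payload": {"deltas": [{"dx": 5, "dy": 0, "dz": 0, "spin": 0, "fingers": 0.85}, {"dx": 10, "dy": 0, "dz": 0, "spin": 0, "fingers": 0.85}, {"dx": 10, "dy": 0, "dz": 0, "spin": 0, "fingers": 0.85}]}}

```text
clock: 5.7
ee_pos: [0.5715, -0.0415, 0.1605]
eef_rot: [81.9, 90.0, 7.0]
force: [0.0, 0.6, -0.9]
finger_gap: 0.0128
```

```bash
python3 - <<'E'
from h import *
go((.004,-.060,.158),-90)
S=grab_frame("scene")
im=S["frame"][:,:,::-1]
cv2.imwrite("pics/s7.png",cv2.resize(im[150:230,230:330],None,fx=8,fy=7.5,interpolation=cv2.INTER_CUBIC))
s,R,p=tool(); print(p); print(proj(S,p),proj(S,p+R[:,0]*.025))
E
```

```text
clock 5.7 tcp bin [  3.4 -60.3 160.5] x axis [ 0.  0. -1.] z ang bin -90.0 gap 0.0128 F [ 0.03  0.56 -0.92]
d mm [ 2.5  0.6 -0.3] spin -0.0007594246579615785
[ 0.57180907 -0.04155203  0.16089631]
[[266.07254765 200.38872068]] [[266.17010327 206.28131842]]
```

View pics/s7.png

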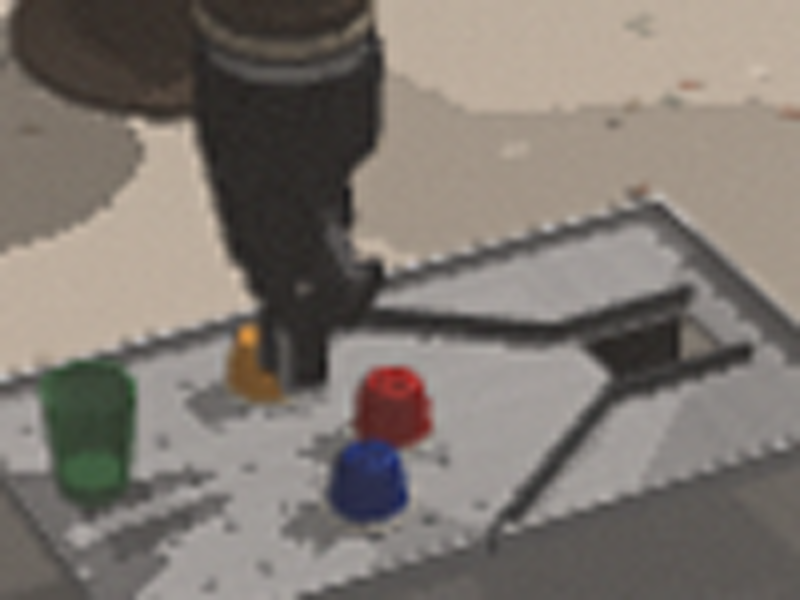

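Emit:
{"api": "move_arm", "payload": {"deltas": [{"dx": 2, "dy": 0, "dz": 0, "spin": 0, "fingers": 0.85}, {"dx": 4, "dy": 0, "dz": 0, "spin": 0, "fingers": 0.85}, {"dx": 6, "dy": 0, "dz": 0, "spin": 0, "fingers": 0.85}, {"dx": 6, "dy": 0, "dz": 0, "spin": 0, "fingers": 0.85}]}}

```text
clock: 6.25
ee_pos: [0.5716, -0.0415, 0.1546]
eef_rot: [79.2, 90.0, 4.3]
force: [0.2, 0.3, 0.6]
finger_gap: 0.013
```

```bash
python3 - <<'E'
from h import *
go((.004,-.060,.158),-90)
S=grab_frame("scene")
im=S["frame"][:,:,::-1]
cv2.imwrite("pics/s8.png",cv2.resize(im[170:230,230:310],None,fx=10,fy=10,interpolation=cv2.INTER_CUBIC))
s,R,p=tool(); print(p); print(proj(S,p),proj(S,p+R[:,0]*.025),proj(S,[p[0],p[1],.12]))
E
```

```text
clock 6.25 tcp bin [  3.5 -60.3 154.6] x axis [ 0.001  0.    -1.   ] z ang bin -90.0 gap 0.013 F [0.2  0.28 0.55]
d mm [-3.4  0.5 -0.3] spin -0.000765104658861579
[ 0.57175765 -0.04155006  0.15475581]
[[266.09421182 201.83583371]] [[266.19120485 207.70101548]] [[266.22716494 209.95532116]]
```

View pics/s8.png

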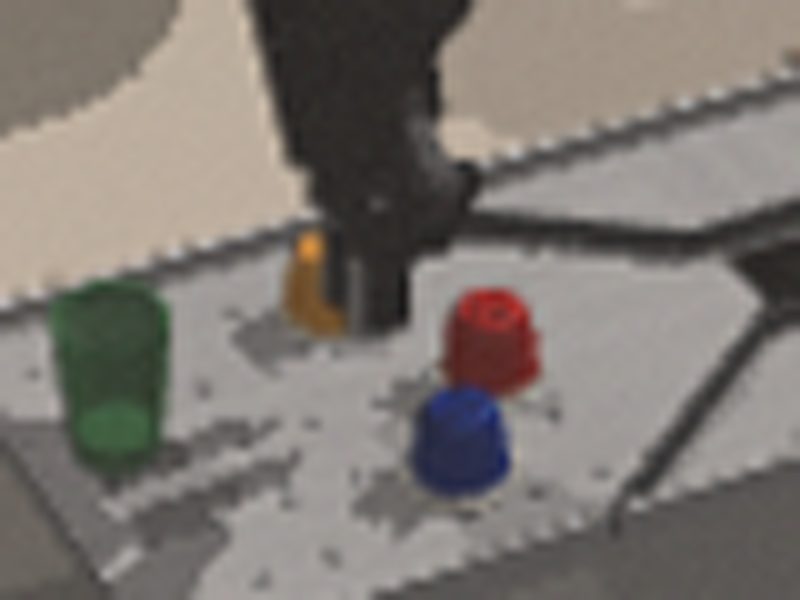

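```bash
python3 - <<'E'
from h import *
S=grab_frame("scene")
for x in(-10,3.5,17,24): 
  for y in (-71,-60,-49):
    print(x,y,[proj(S,w(B,[[x/1e3,y/1e3,z]]))[0].round(1) for z in(.12,.13,.14,.15)])
for n,u in(("blue sh end",(266,220.5)),("red sh end",(268.5,209)),("yel sh end",(254,204)),("tipA",(258.5,212.5)),("tipB",(259.8,215.8))):
    print(n,(tb(B,[at_z(S,u,.12)])*1000).round(1))
E
```

```text
-10 -71 [array([261.7, 208.6]), array([261.7, 206.3]), array([261.6, 204. ]), array([261.6, 201.6])]
-10 -60 [array([264.6, 207.7]), array([264.6, 205.4]), array([264.5, 203.1]), array([264.5, 200.8])]
-10 -49 [array([267.5, 206.9]), array([267.5, 204.6]), array([267.4, 202.2]), array([267.4, 199.9])]
3.5 -71 [array([263.4, 210.8]), array([263.4, 208.5]), array([263.3, 206.1]), array([263.3, 203.8])]
3.5 -60 [array([266.3, 209.9]), array([266.3, 207.6]), array([266.2, 205.3]), array([266.2, 202.9])]
3.5 -49 [array([269.2, 209. ]), array([269.2, 206.7]), array([269.2, 204.4]), array([269.1, 202. ])]
17 -71 [array([265.1, 213. ]), array([265.1, 210.7]), array([265. , 208.3]), array([265., 206.])]
17 -60 [array([268. , 212.1]), array([268. , 209.8]), array([268. , 207.4]), array([267.9, 205.1])]
17 -49 [array([270.9, 211.2]), array([270.9, 208.9]), array([270.9, 206.6]), array([270.9, 204.2])]
24 -71 [array([266. , 214.2]), array([266. , 211.8]), array([265.9, 209.5]), array([265.9, 207.1])]
24 -60 [array([268.9, 213.3]), array([268.9, 210.9]), array([268.9, 208.6]), array([268.8, 206.2])]
24 -49 [array([271.9, 212.4]), array([271.8, 210. ]), array([271.8, 207.7]), array([271.8, 205.3])]
blue sh end [[ 54.4 -85.5 120. ]]
red sh end [[  2.3 -51.1 120. ]]
yel sh end [[-45.5 -84.  120. ]]
tipA [[  4.5 -89.9 120. ]]
tipB [[ 22.7 -93.4 120. ]]
```

Emit:
{"api": "move_arm", "payload": {"deltas": [{"dx": 2, "dy": 0, "dz": 0, "spin": 0, "fingers": 0.85}, {"dx": 4, "dy": 0, "dz": 0, "spin": 0, "fingers": 0.85}, {"dx": 5, "dy": 0, "dz": 0, "spin": 0, "fingers": 0.85}, {"dx": 5, "dy": 0, "dz": 0, "spin": 0, "fingers": 0.85}]}}

```text
clock: 6.85
ee_pos: [0.5717, -0.0415, 0.1497]
eef_rot: [77.3, 90.0, 2.4]
force: [0.7, 0.2, -0.9]
finger_gap: 0.0129
```

Emit:
{"api": "move_arm", "payload": {"deltas": [{"dx": 2, "dy": 0, "dz": 0, "spin": 0, "fingers": 0.85}, {"dx": 3, "dy": 0, "dz": 0, "spin": 0, "fingers": 0.85}, {"dx": 3, "dy": 0, "dz": 0, "spin": 0, "fingers": 0.85}]}}

```text
clock: 7.22
ee_pos: [0.5716, -0.0415, 0.1465]
eef_rot: [80.4, 90.0, 5.5]
force: [-0.3, -0.5, 0.3]
finger_gap: 0.0125
```

```bash
python3 - <<'E'
from h import *
go((.004,-.060,.158),-90)
S=grab_frame("scene")
im=S["frame"][:,:,::-1]
cv2.imwrite("pics/s9.png",cv2.resize(im[170:230,230:310],None,fx=10,fy=10,interpolation=cv2.INTER_CUBIC))
T=grab_frame("top")
im=T["frame"][:,:,::-1]
cv2.imwrite("pics/t9.png",cv2.resize(im[150:230,210:310],None,fx=8,fy=7.5,interpolation=cv2.INTER_CUBIC))
E
```

```text
clock 7.22 tcp bin [  3.4 -60.3 146.5] x axis [ 0.  0. -1.] z ang bin -90.0 gap 0.0125 F [-0.31 -0.55  0.34]
d mm [-11.5   0.6  -0.3] spin -0.0007469358602721238
```

View pics/s9.png

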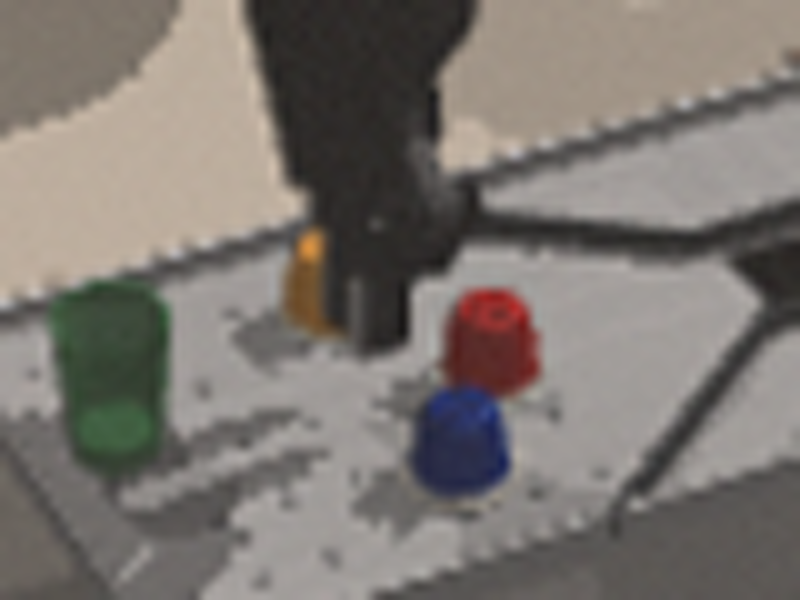

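View pics/t9.png

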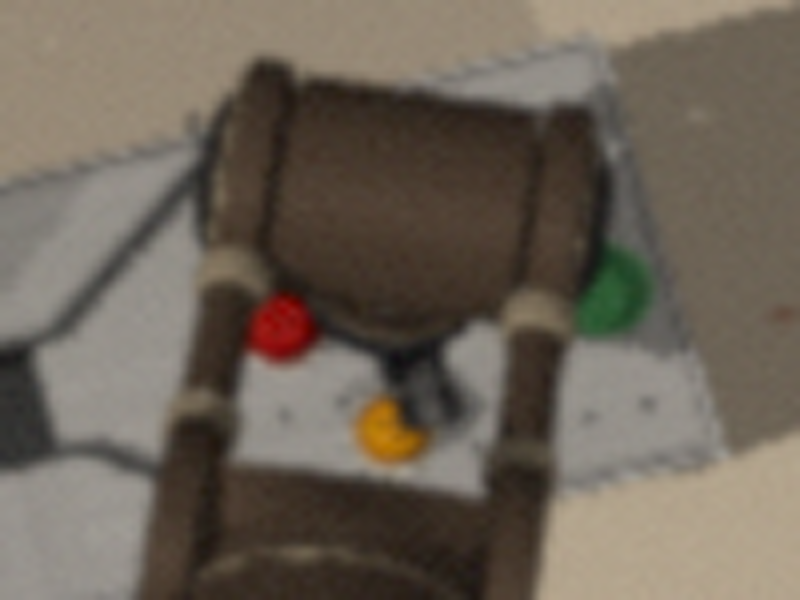

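Emit:
{"api": "move_arm", "payload": {"deltas": [{"dx": 1, "dy": 0, "dz": 0, "spin": 0, "fingers": 0.85}, {"dx": 2, "dy": 0, "dz": 0, "spin": 0, "fingers": 0.85}, {"dx": 2.5, "dy": 0, "dz": 0, "spin": 0, "fingers": 0.85}]}}

```text
clock: 7.7
ee_pos: [0.5717, -0.0415, 0.1441]
eef_rot: [76.6, 90.0, 1.7]
force: [0.7, -0.0, -0.2]
finger_gap: 0.0128
```

Emit:
{"api": "move_arm", "payload": {"deltas": [{"dx": 1, "dy": 0, "dz": 0, "spin": 0, "fingers": 0.85}, {"dx": 2, "dy": 0, "dz": 0, "spin": 0, "fingers": 0.85}, {"dx": 3, "dy": 0, "dz": 0, "spin": 0, "fingers": 0.85}, {"dx": 3, "dy": 0, "dz": 0, "spin": 0, "fingers": 0.85}]}}

```text
clock: 8.2
ee_pos: [0.5715, -0.0415, 0.1409]
eef_rot: [87.2, 90.0, 12.3]
force: [0.5, 0.5, 0.0]
finger_gap: 0.0128
```

```bash
python3 - <<'E'
from h import *
go((.004,-.060,.158),-90)
S=grab_frame("scene")
im=S["frame"][:,:,::-1]
cv2.imwrite("pics/s10.png",cv2.resize(im[170:230,230:310],None,fx=10,fy=10,interpolation=cv2.INTER_CUBIC))
E
```

```text
clock 8.2 tcp bin [  3.4 -60.3 140.9] x axis [ 0.  0. -1.] z ang bin -90.0 gap 0.0128 F [0.54 0.5  0.  ]
d mm [-17.1   0.6  -0.3] spin -0.0007485866465757621
```

View pics/s10.png

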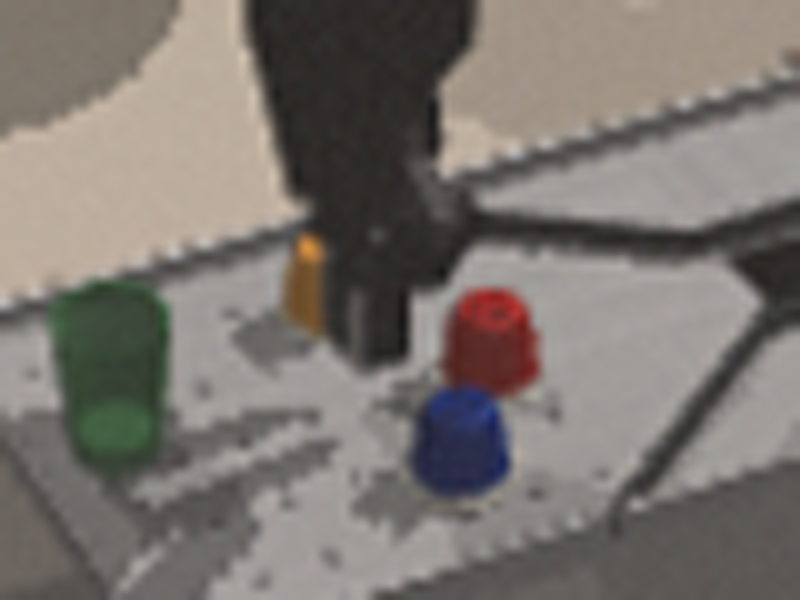

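Emit:
{"api": "move_arm", "payload": {"deltas": [{"dx": 2, "dy": 0, "dz": 0, "spin": 0, "fingers": 0.85}, {"dx": 4, "dy": 0, "dz": 0, "spin": 0, "fingers": 0.85}, {"dx": 6, "dy": 0, "dz": 0, "spin": 0, "fingers": 0.85}, {"dx": 7, "dy": 0, "dz": 0, "spin": 0, "fingers": 0.85}, {"dx": 7, "dy": 0, "dz": 0, "spin": 0, "fingers": 0.85}]}}

```text
clock: 8.88
ee_pos: [0.5715, -0.0415, 0.1338]
eef_rot: [103.7, 90.0, 28.8]
force: [-0.9, -0.7, -0.1]
finger_gap: 0.0131
```

```bash
python3 - <<'E'
from h import *
go((.004,-.060,.158),-90)
S=grab_frame("scene")
im=S["frame"][:,:,::-1]
cv2.imwrite("pics/s11.png",cv2.resize(im[170:230,230:310],None,fx=10,fy=10,interpolation=cv2.INTER_CUBIC))
E
```

```text
clock 8.88 tcp bin [  3.4 -60.3 133.8] x axis [ 0.  0. -1.] z ang bin -90.0 gap 0.0131 F [-0.89 -0.67 -0.13]
d mm [-24.2   0.6  -0.3] spin -0.0007588636319327082
```

View pics/s11.png

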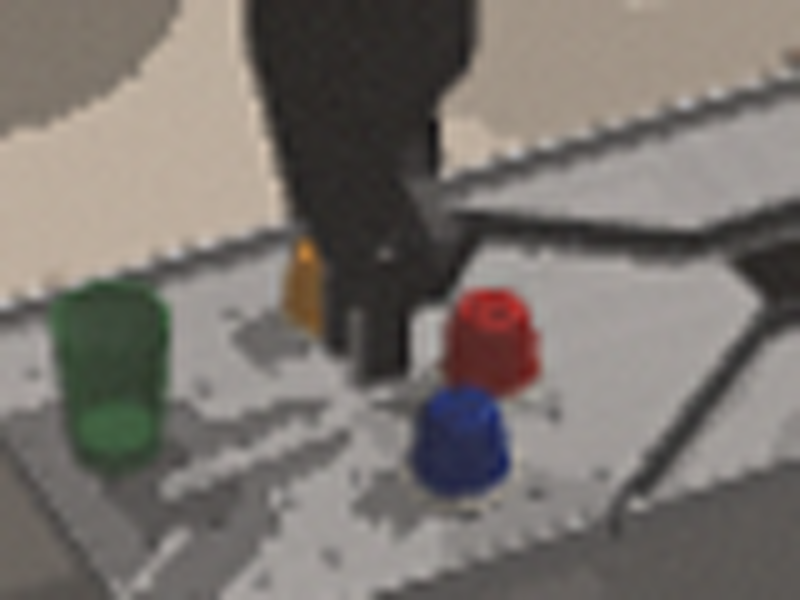

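Emit:
{"api": "move_arm", "payload": {"deltas": [{"dx": 2, "dy": 0, "dz": 0, "spin": 0, "fingers": 0.85}, {"dx": 4, "dy": 0, "dz": 0, "spin": 0, "fingers": 0.85}, {"dx": 6, "dy": 0, "dz": 0, "spin": 0, "fingers": 0.85}, {"dx": 7, "dy": 0, "dz": 0, "spin": 0, "fingers": 0.85}, {"dx": 7, "dy": 0, "dz": 0, "spin": 0, "fingers": 0.85}]}}

```text
clock: 9.55
ee_pos: [0.5715, -0.0415, 0.1268]
eef_rot: [115.6, 90.0, 40.6]
force: [-0.3, 0.5, -0.0]
finger_gap: 0.0129
```

```bash
python3 - <<'E'
from h import *
go((.004,-.060,.158),-90)
S=grab_frame("scene")
im=S["frame"][:,:,::-1]
cv2.imwrite("pics/s12.png",cv2.resize(im[170:230,230:310],None,fx=10,fy=10,interpolation=cv2.INTER_CUBIC))
E
```

```text
clock 9.55 tcp bin [  3.4 -60.3 126.8] x axis [ 0.  0. -1.] z ang bin -90.0 gap 0.0129 F [-0.26  0.48 -0.01]
d mm [-31.2   0.6  -0.3] spin -0.0007399622130346714
```

View pics/s12.png

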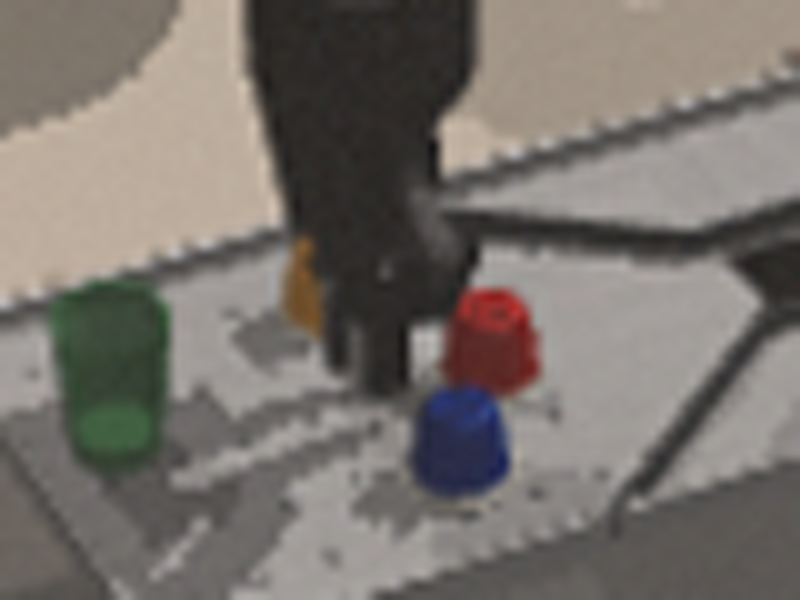

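Emit:
{"api": "move_arm", "payload": {"deltas": [{"dx": -2, "dy": 2.5, "dz": 0, "spin": 0, "fingers": 0.85}, {"dx": -2, "dy": 2.5, "dz": -8, "spin": 0, "fingers": 0.85}, {"dx": -2, "dy": 2.5, "dz": -16, "spin": 0, "fingers": 0.85}, {"dx": -2, "dy": 2.5, "dz": -22, "spin": 0, "fingers": 0.85}, {"dx": -2, "dy": 2.5, "dz": -28, "spin": 0, "fingers": 0.85}, {"dx": -2, "dy": 2, "dz": -35, "spin": 0, "fingers": 0.85}, {"dx": -2, "dy": 1.5, "dz": -42, "spin": 0, "fingers": 0.85}, {"dx": -2, "dy": 1, "dz": -49, "spin": 0, "fingers": 0.85}, {"dx": -2, "dy": 0.5, "dz": -56, "spin": 0, "fingers": 0.85}, {"dx": -2, "dy": 0, "dz": -60, "spin": 0, "fingers": 0.85}]}}

```text
clock: 10.85
ee_pos: [0.5558, 0.0169, 0.1289]
eef_rot: [92.2, 90.0, 17.3]
force: [0.4, -0.1, -0.0]
finger_gap: 0.013
```

```bash
cat >> h.py <<'E'
def look(k,box=(160,230,230,322)):
    S=grab_frame("scene");T=grab_frame("top"); print("top");show(caps(T));print("scene");show(caps(S))
    y0,y1,x0,x1=box
    cv2.imwrite(f"pics/s{k}.png",cv2.resize(S["frame"][y0:y1,x0:x1,::-1],None,fx=8.5,fy=8.5,interpolation=cv2.INTER_CUBIC))
    cv2.imwrite(f"pics/t{k}.png",cv2.resize(T["frame"][150:230,195:295,::-1],None,fx=8,fy=7.5,interpolation=cv2.INTER_CUBIC))
E
python3 - <<'E'
from h import *
go((.0,.07,.129),-90); look(13)
E
```

```text
clock 10.85 tcp bin [  3.4   0.2 128.9] x axis [ 0.  0. -1.] z ang bin -90.0 gap 0.013 F [ 0.41 -0.14 -0.05]
d mm [ -0.1  -3.5 -69.8] spin -0.00044194798054114843
top
red None
blue None
yellow (array([260.1, 206.9]), 41, array([-50.9, -52.1]))
scene
red (array([289.8, 200.4]), 40, array([10.1, 26.5]))
blue (array([276.4, 213. ]), 36, array([ 52.1, -45.6]))
yellow (array([262.8, 197.4]), 59, array([-47.1, -49.1]))
```

View pics/s13.png

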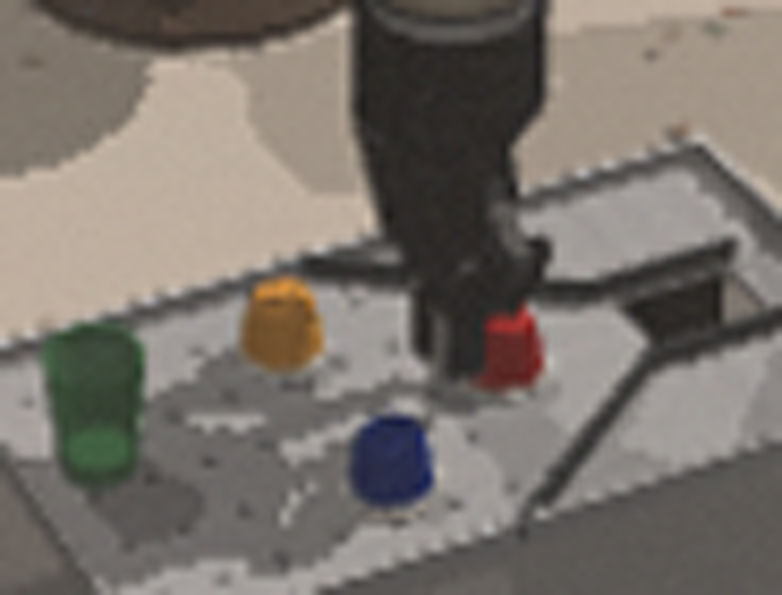

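View pics/t13.png

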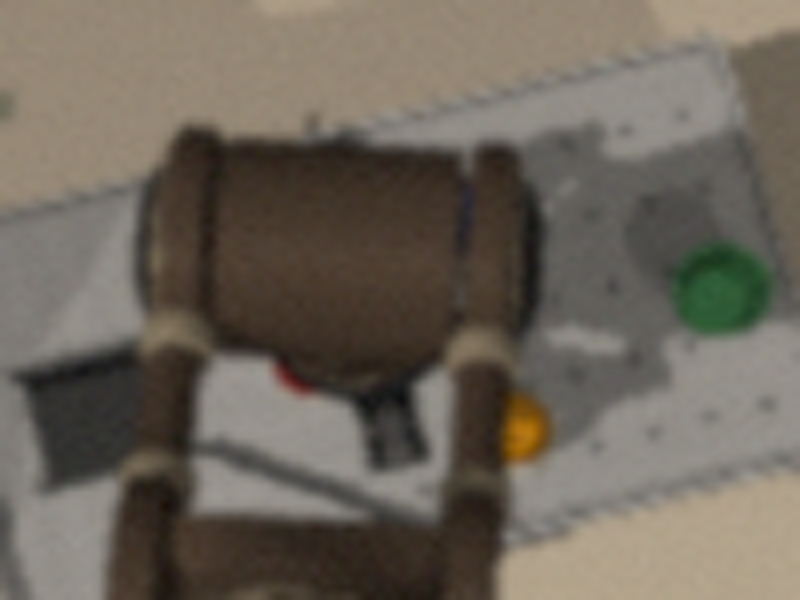

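Emit:
{"api": "move_arm", "payload": {"deltas": [{"dx": 0, "dy": -0.5, "dz": -7, "spin": 0, "fingers": 0.85}, {"dx": 0, "dy": -1, "dz": -14, "spin": 0, "fingers": 0.85}, {"dx": 0, "dy": -1.5, "dz": -21, "spin": 0, "fingers": 0.85}, {"dx": 0, "dy": -2, "dz": -28, "spin": 0, "fingers": 0.85}, {"dx": 0, "dy": -2.5, "dz": -35, "spin": 0, "fingers": 0.85}, {"dx": 0, "dy": -3, "dz": -42, "spin": 0, "fingers": 0.85}, {"dx": 0, "dy": -3, "dz": -48, "spin": 0, "fingers": 0.85}, {"dx": 0, "dy": -3, "dz": -48, "spin": 0, "fingers": 0.85}]}}

```text
clock: 11.95
ee_pos: [0.5401, 0.0629, 0.1288]
eef_rot: [167.6, 90.0, 92.8]
force: [0.6, 0.0, 0.1]
finger_gap: 0.0129
```

```bash
python3 - <<'E'
from h import *
go((.0,.07,.129),-90); look(14)
E
```

```text
clock 11.95 tcp bin [  0.4  48.7 128.8] x axis [-0.  0. -1.] z ang bin -90.0 gap 0.0129 F [0.64 0.   0.15]
d mm [ -0.1  -0.4 -21.3] spin 0.0004274795334449553
top
red None
blue (array([251.1, 178.2]), 51, array([ 50.3, -47.4]))
yellow (array([258.7, 206.7]), 67, array([-48.9, -47.6]))
scene
red (array([302.1, 196.1]), 40, array([ 7.4, 76.5]))
blue (array([275.8, 211.6]), 23, array([ 44.4, -44.3]))
yellow (array([262.7, 197.4]), 58, array([-47. , -49.4]))
```

View pics/s14.png

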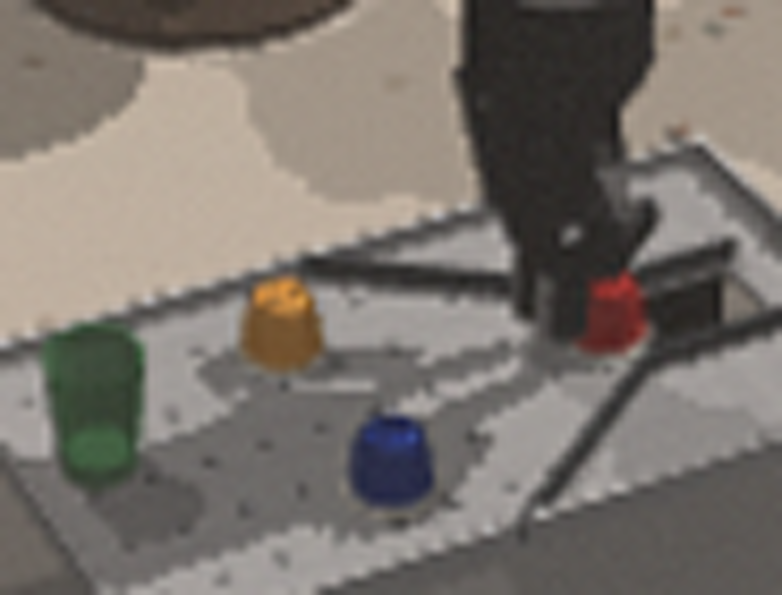

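View pics/t14.png

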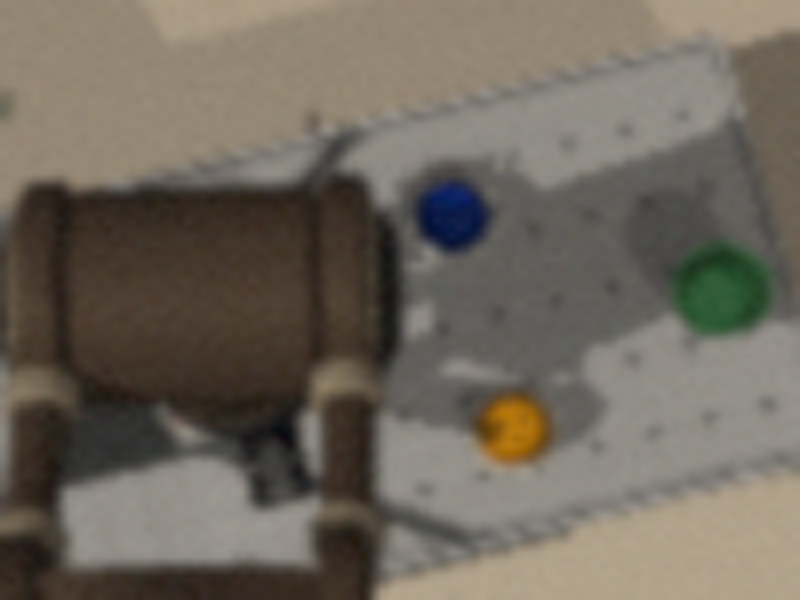

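Emit:
{"api": "move_arm", "payload": {"deltas": [{"dx": 0, "dy": 0, "dz": -6, "spin": 0, "fingers": 0.85}, {"dx": 0, "dy": 0, "dz": -11, "spin": 0, "fingers": 0.85}, {"dx": 0, "dy": 0, "dz": -16, "spin": 0, "fingers": 0.85}, {"dx": 0, "dy": 0, "dz": -20, "spin": 0, "fingers": 0.85}, {"dx": 0, "dy": 0, "dz": -22, "spin": 0, "fingers": 0.85}, {"dx": 0, "dy": 0, "dz": -22, "spin": 0, "fingers": 0.85}]}}

```text
clock: 12.8
ee_pos: [0.5344, 0.0839, 0.1288]
eef_rot: [-166.0, 90.0, 119.2]
force: [0.1, 0.1, 0.2]
finger_gap: 0.0125
```

```bash
python3 - <<'E'
from h import *
go((.0,.07,.129),-90); look(15)
E
```

```text
clock 12.8 tcp bin [  0.4  70.5 128.8] x axis [-0.  0. -1.] z ang bin -90.0 gap 0.0125 F [0.09 0.07 0.15]
d mm [-0.2 -0.4  0.5] spin 0.00026219090505484024
top
red None
blue (array([251.1, 178.3]), 53, array([ 50.1, -47. ]))
yellow (array([258.5, 206.7]), 68, array([-49., -47.]))
scene
red (array([308.1, 194.4]), 41, array([  7.9, 100.2]))
blue (array([276.6, 213. ]), 39, array([ 52.2, -45.1]))
yellow (array([262.9, 197.4]), 61, array([-46.8, -48.9]))
```

View pics/s15.png

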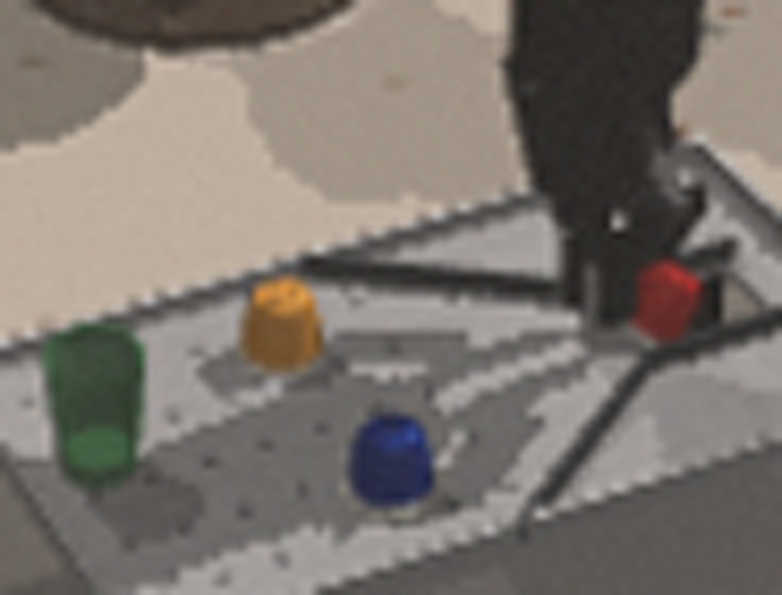

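Emit:
{"api": "move_arm", "payload": {"deltas": [{"dx": 0, "dy": 0, "dz": -4, "spin": 0, "fingers": 0.85}, {"dx": 0, "dy": 0, "dz": -8, "spin": 0, "fingers": 0.85}, {"dx": 0, "dy": 0, "dz": -8, "spin": 0, "fingers": 0.85}, {"dx": 0, "dy": 0, "dz": -8, "spin": 0, "fingers": 0.85}]}}

```text
clock: 13.4
ee_pos: [0.5324, 0.0915, 0.1288]
eef_rot: [65.7, 90.0, -9.1]
force: [0.2, -0.1, 0.8]
finger_gap: 0.0127
```

```bash
python3 - <<'E'
from h import *
go((.0,.07,.129),-90); look(16)
E
```

```text
clock 13.4 tcp bin [  0.4  78.3 128.8] x axis [ 0. -0. -1.] z ang bin -90.0 gap 0.0127 F [ 0.17 -0.14  0.78]
d mm [-0.2 -0.4  8.3] spin 0.00020409068667755773
top
red (array([204.2, 210. ]), 24, array([-13.5, 130.9]))
blue (array([251.1, 178.3]), 53, array([ 50.1, -47. ]))
yellow (array([258.6, 206.8]), 67, array([-49.2, -47.1]))
scene
red None
blue (array([276.6, 212.6]), 34, array([ 50.6, -44.3]))
yellow (array([262.8, 197.4]), 60, array([-47.2, -48.9]))
```

View pics/s16.png

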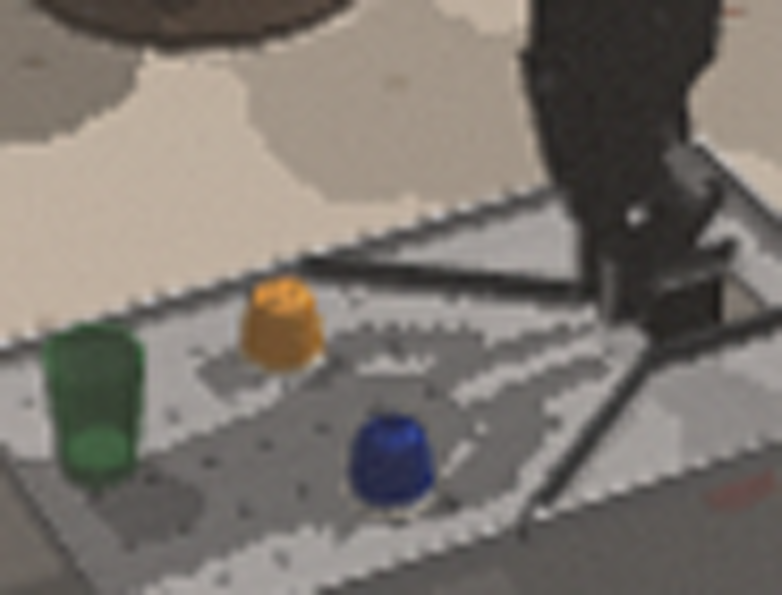

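Emit:
{"api": "move_arm", "payload": {"deltas": [{"dx": -20, "dy": 0, "dz": 0, "spin": 0, "fingers": 0.85}, {"dx": -40, "dy": 0, "dz": 0, "spin": 0, "fingers": 0.85}, {"dx": -40, "dy": 0, "dz": 0, "spin": 0, "fingers": 0.85}]}}

```text
clock: 13.88
ee_pos: [0.5341, 0.0915, 0.1706]
eef_rot: [80.2, 89.8, 5.3]
force: [0.3, -0.3, -0.3]
finger_gap: 0.0127
```

```bash
python3 - <<'E'
from h import *
go((.0665,-.0856,.169),-67)
E
```

```text
clock 13.88 tcp bin [  2.   77.8 170.6] x axis [ 0.004  0.    -1.   ] z ang bin -90.0 gap 0.0127 F [ 0.32 -0.26 -0.25]
d mm [  2.   64.5 163.4] spin -0.40152821496251623
```

Emit:
{"api": "move_arm", "payload": {"deltas": [{"dx": -5, "dy": 10, "dz": 30, "spin": -0.1, "fingers": 0.85}, {"dx": -5, "dy": 25, "dz": 70, "spin": -0.2, "fingers": 0.85}, {"dx": -5, "dy": 45, "dz": 110, "spin": -0.3, "fingers": 0.85}, {"dx": -5, "dy": 64.5, "dz": 145, "spin": -0.4, "fingers": 0.85}, {"dx": -5, "dy": 64.5, "dz": 163, "spin": -0.4, "fingers": 0.85}, {"dx": 0, "dy": 64.5, "dz": 163, "spin": -0.4, "fingers": 0.85}, {"dx": 0, "dy": 64.5, "dz": 163, "spin": -0.4, "fingers": 0.85}]}}

```text
clock: 14.75
ee_pos: [0.637, -0.048, 0.1695]
eef_rot: [113.6, 89.9, 61.6]
force: [-0.5, -0.4, 0.2]
finger_gap: 0.0127
```

```bash
python3 - <<'E'
from h import *
look(17);go((.0665,-.0856,.129),-67)
E
```

```text
top
red (array([204.2, 208.7]), 42, array([ -9.6, 129.7]))
blue (array([251.3, 178.3]), 52, array([ 49.9, -47.8]))
yellow None
scene
red None
blue (array([276.3, 212.8]), 44, array([ 50.8, -45.5]))
yellow None
clock 14.85 tcp bin [ 65.8 -83.7 170.5] x axis [ 0.003  0.001 -1.   ] z ang bin -67.0 gap 0.0129 F [-0.21  0.19 -0.62]
d mm [41.5 -0.2  2. ] spin -0.0007480033892005395
```

View pics/s17.png

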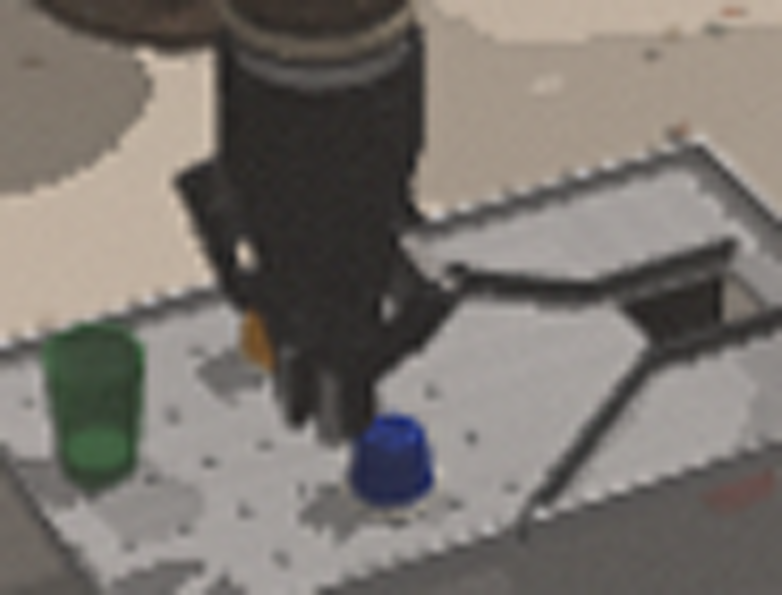

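View pics/t17.png

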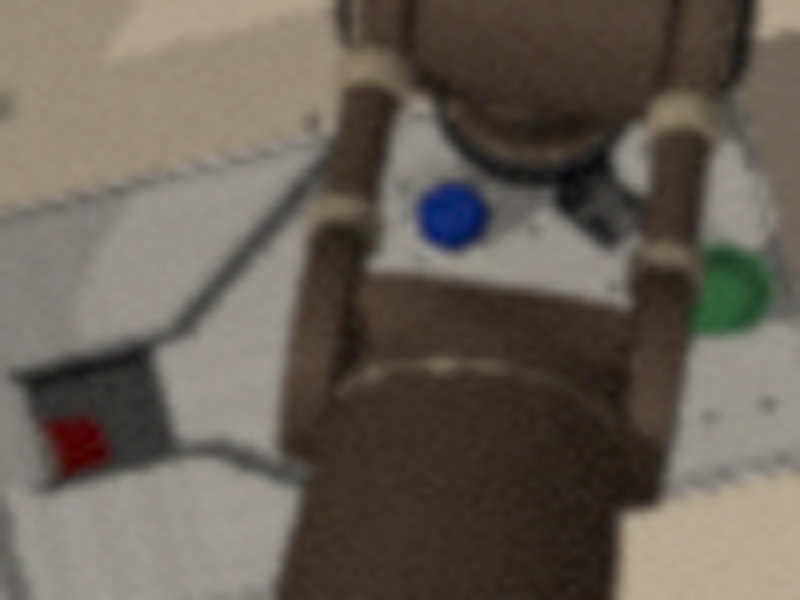

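```bash
cat >> h.py <<'E'
def plan(wps,z=.129,off=.0256,p0=None):
    """wps: list (cx,cy mm, phi deg from +y toward -x); rows in tool axes of the present pose"""
    s,R,p=tool()
    for cx,cy,ph in wps:
        a=np.radians(ph); h=np.array([-np.sin(a),np.cos(a)]); c=np.array([cx,cy])/1000-off*h
        t=w(B,[[c[0],c[1],z]])[0]; d=R.T@(t-p)*1000
        ang=np.radians(ph-90)+B[2]; v=R.T@np.array([np.cos(ang),np.sin(ang),0]); sp=np.arctan2(-v[1],v[2])
        print((cx,cy,ph),"d",d.round(1),"spin",sp.round(3))
E
python3 - <<'E'
from h import *
go((.0665,-.0856,.129),-67)
plan([(50-.393*s,-47+.92*s,23) for s in(-16,0,20,40,60,80,97)])
E
```

```text
clock 14.85 tcp bin [ 65.8 -83.7 170.5] x axis [ 0.003  0.001 -1.   ] z ang bin -67.0 gap 0.0129 F [-0.21  0.19 -0.62]
d mm [41.5 -0.2  2. ] spin -0.0007480033892005395
(56.288, -61.72, 23) d [41.5 -0.3  1.7] spin -0.001
(50.0, -47.0, 23) d [ 41.5  -0.3 -14.3] spin -0.001
(42.14, -28.599999999999998, 23) d [ 41.5  -0.4 -34.3] spin -0.001
(34.28, -10.199999999999996, 23) d [ 41.5  -0.4 -54.4] spin -0.001
(26.419999999999998, 8.200000000000003, 23) d [ 41.4  -0.5 -74.4] spin -0.001
(18.56, 26.60000000000001, 23) d [ 41.4  -0.6 -94.4] spin -0.001
(11.878999999999998, 42.24000000000001, 23) d [  41.4   -0.6 -111.4] spin -0.001
```

Emit:
{"api": "move_arm", "payload": {"deltas": [{"dx": 15, "dy": 0, "dz": 2, "spin": 0, "fingers": 0.85}, {"dx": 30, "dy": 0, "dz": 2, "spin": 0, "fingers": 0.85}, {"dx": 38, "dy": 0, "dz": 2, "spin": 0, "fingers": 0.85}, {"dx": 41.5, "dy": 0, "dz": 2, "spin": 0, "fingers": 0.85}, {"dx": 41.5, "dy": 0, "dz": 2, "spin": 0, "fingers": 0.85}, {"dx": 41.5, "dy": 0, "dz": 2, "spin": 0, "fingers": 0.85}]}}

```text
clock: 15.6
ee_pos: [0.6397, -0.0495, 0.1295]
eef_rot: [64.0, 89.8, 12.1]
force: [-0.3, 0.6, 0.4]
finger_gap: 0.013
```

```bash
python3 - <<'E'
from h import *
plan([(50-.393*s,-47+.92*s,23) for s in(-16,0,20,40,60,80,97)]); look(18);
E
```

```text
(56.288, -61.72, 23) d [ 0.5 -0.6 -0.8] spin -0.001
(50.0, -47.0, 23) d [  0.5  -0.6 -16.8] spin -0.001
(42.14, -28.599999999999998, 23) d [  0.5  -0.7 -36.8] spin -0.001
(34.28, -10.199999999999996, 23) d [  0.4  -0.8 -56.8] spin -0.001
(26.419999999999998, 8.200000000000003, 23) d [  0.4  -0.8 -76.8] spin -0.001
(18.56, 26.60000000000001, 23) d [  0.4  -0.9 -96.8] spin -0.001
(11.878999999999998, 42.24000000000001, 23) d [   0.3   -0.9 -113.8] spin -0.001
top
red (array([204.1, 208.7]), 41, array([ -9.5, 130. ]))
blue (array([251.2, 178.2]), 51, array([ 50.1, -47.7]))
yellow None
scene
red None
blue (array([277.3, 215.3]), 18, array([ 64.5, -48.5]))
yellow None
```

View pics/s18.png

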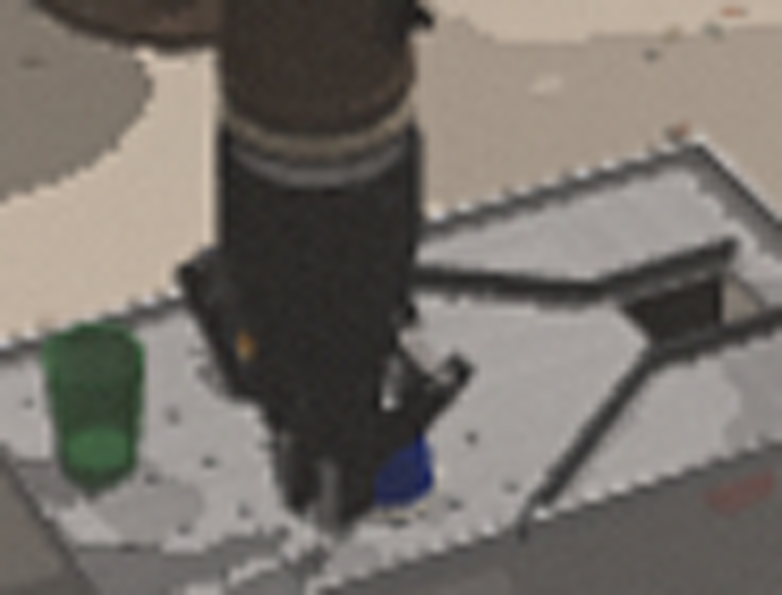

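Emit:
{"api": "move_arm", "payload": {"deltas": [{"dx": 0.5, "dy": -0.5, "dz": -7, "spin": 0, "fingers": 0.85}, {"dx": 0.5, "dy": -0.5, "dz": -13, "spin": 0, "fingers": 0.85}, {"dx": 0.5, "dy": -0.5, "dz": -19, "spin": 0, "fingers": 0.85}, {"dx": 0.5, "dy": -0.5, "dz": -26, "spin": 0, "fingers": 0.85}, {"dx": 0.5, "dy": -0.5, "dz": -34, "spin": 0, "fingers": 0.85}, {"dx": 0.5, "dy": -0.5, "dz": -42, "spin": 0, "fingers": 0.85}, {"dx": 0.5, "dy": -0.5, "dz": -50, "spin": 0, "fingers": 0.85}, {"dx": 0.5, "dy": -0.5, "dz": -58, "spin": 0, "fingers": 0.85}, {"dx": 0.5, "dy": -0.5, "dz": -66, "spin": 0, "fingers": 0.85}, {"dx": 0.5, "dy": -0.5, "dz": -72, "spin": 0, "fingers": 0.85}]}}

```text
clock: 16.95
ee_pos: [0.5945, 0.0074, 0.129]
eef_rot: [63.0, 89.8, 11.1]
force: [0.5, -1.1, 0.4]
finger_gap: 0.0132
```

```bash
python3 - <<'E'
from h import *
look(19); plan([(12,42,23),(9,48,20),(5,55,14),(2,62,8),(0,70,2),(0,76,0)])
E
```

```text
top
red (array([204.1, 208.7]), 41, array([ -9.5, 130. ]))
blue (array([236.6, 190.1]), 24, array([23.5,  9.9]))
yellow (array([261.8, 207.4]), 13, array([-53.9, -57.1]))
scene
red None
blue (array([289.4, 207. ]), 8, array([42.4,  8.1]))
yellow (array([262.8, 197.4]), 60, array([-47.2, -48.9]))
(12, 42, 23) d [ -0.1  -0.3 -40.7] spin -0.0
(9, 48, 20) d [ -0.1  -2.1 -47.5] spin 0.052
(5, 55, 14) d [ -0.2  -5.7 -55.7] spin 0.157
(2, 62, 8) d [ -0.2  -8.4 -63.9] spin 0.262
(0, 70, 2) d [ -0.2  -9.6 -72.9] spin 0.366
(0, 76, 0) d [ -0.2  -8.1 -78.7] spin 0.401
```

View pics/s19.png

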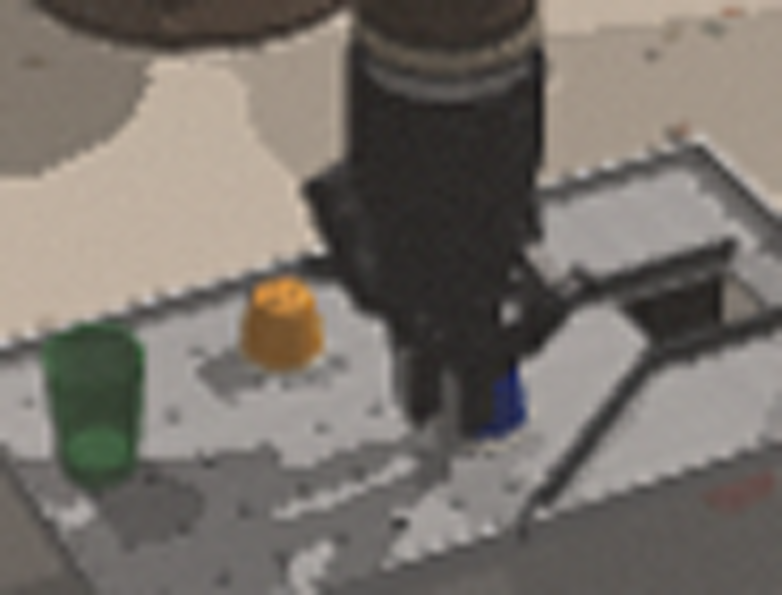

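Emit:
{"api": "move_arm", "payload": {"deltas": [{"dx": 0, "dy": 0, "dz": -8, "spin": 0, "fingers": 0.85}, {"dx": 0, "dy": 0, "dz": -16, "spin": 0, "fingers": 0.85}, {"dx": 0, "dy": 0, "dz": -24, "spin": 0, "fingers": 0.85}, {"dx": 0, "dy": 0, "dz": -32, "spin": 0, "fingers": 0.85}, {"dx": 0, "dy": -0.3, "dz": -40.5, "spin": 0, "fingers": 0.85}, {"dx": 0, "dy": -2, "dz": -47.5, "spin": 0.05, "fingers": 0.85}, {"dx": 0, "dy": -5.5, "dz": -55.5, "spin": 0.155, "fingers": 0.85}, {"dx": 0, "dy": -8.5, "dz": -64, "spin": 0.26, "fingers": 0.85}, {"dx": 0, "dy": -9.5, "dz": -70, "spin": 0.36, "fingers": 0.85}, {"dx": 0, "dy": -9.5, "dz": -71, "spin": 0.38, "fingers": 0.85}]}}

```text
clock: 18.3
ee_pos: [0.5425, 0.0579, 0.1288]
eef_rot: [90.5, 89.8, 16.9]
force: [-0.1, -0.0, 0.5]
finger_gap: 0.0128
```

```bash
python3 - <<'E'
from h import *
look(20); plan([(0,72,0),(0,80,0),(0,88,0),(0,96,0),(0,105,0)])
go((0,0,.129),-90)
E
```

```text
top
red (array([206.5, 208.7]), 11, array([-11.5, 122.6]))
blue None
yellow (array([258.8, 206.7]), 64, array([-49.1, -47.9]))
scene
red None
blue (array([301.1, 195.8]), 22, array([ 4.1, 74.4]))
yellow (array([262.7, 197.4]), 58, array([-47. , -49.4]))
(0, 72, 0) d [-0.2 -1.5 -3.4] spin 0.022
(0, 80, 0) d [ -0.2  -1.4 -11.4] spin 0.022
(0, 88, 0) d [ -0.2  -1.2 -19.4] spin 0.022
(0, 96, 0) d [ -0.2  -1.  -27.4] spin 0.022
(0, 105, 0) d [ -0.2  -0.8 -36.4] spin 0.022
clock 18.4 tcp bin [  1.6  43.  128.8] x axis [ 0.003  0.001 -1.   ] z ang bin -88.7 gap 0.0131 F [0.48 0.8  0.34]
d mm [-0.2 -2.6 42.9] spin 0.022452021233447028
```

View pics/s20.png

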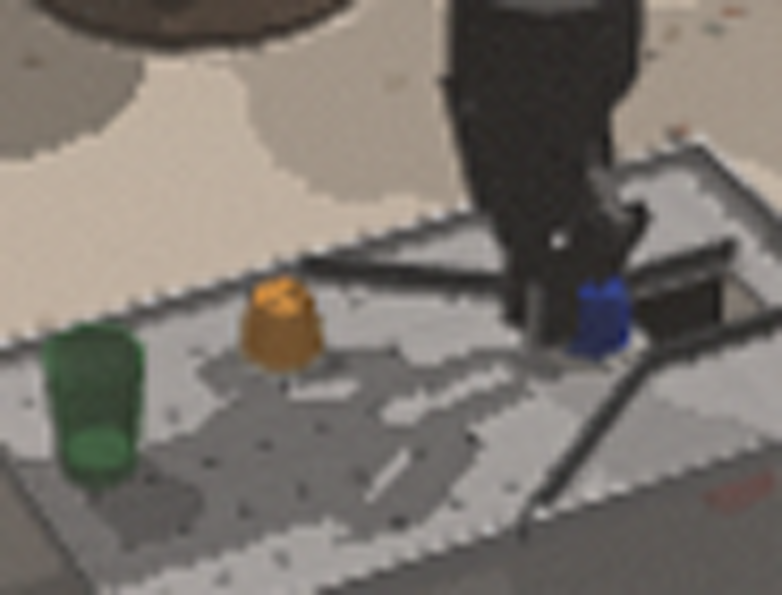

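View pics/t20.png

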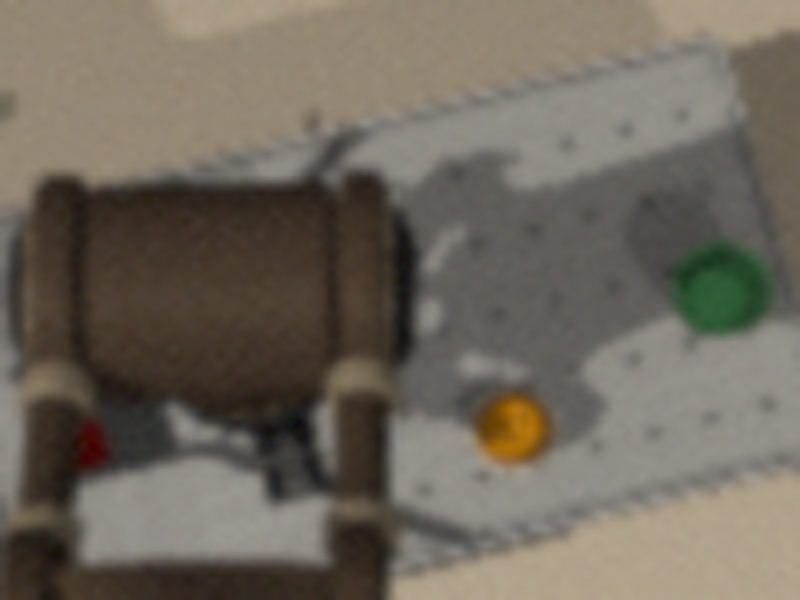

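Emit:
{"api": "move_arm", "payload": {"deltas": [{"dx": 0, "dy": -1, "dz": -6, "spin": 0.02, "fingers": 0.85}, {"dx": 0, "dy": -1, "dz": -12, "spin": 0.02, "fingers": 0.85}, {"dx": 0, "dy": -1, "dz": -18, "spin": 0.02, "fingers": 0.85}, {"dx": 0, "dy": -1, "dz": -24, "spin": 0.02, "fingers": 0.85}, {"dx": 0, "dy": -1, "dz": -29, "spin": 0.02, "fingers": 0.85}, {"dx": 0, "dy": -1, "dz": -33, "spin": 0.02, "fingers": 0.85}, {"dx": 0, "dy": -1, "dz": -36, "spin": 0.02, "fingers": 0.85}, {"dx": 0, "dy": -1, "dz": -36, "spin": 0.02, "fingers": 0.85}, {"dx": 0, "dy": -1, "dz": -36, "spin": 0.02, "fingers": 0.85}]}}

```text
clock: 19.52
ee_pos: [0.5317, 0.0919, 0.1288]
eef_rot: [90.4, 89.8, 15.7]
force: [0.6, 0.3, 0.6]
finger_gap: 0.013
```

```bash
python3 - <<'E'
from h import *
look(21); go((0,0.08,.129),-90)
E
```

```text
top
red (array([204.2, 210.2]), 20, array([-14.5, 131.2]))
blue None
yellow (array([258.6, 206.7]), 66, array([-49. , -47.3]))
scene
red None
blue None
yellow (array([262.8, 197.4]), 60, array([-47.2, -48.9]))
clock 19.62 tcp bin [-1.000e-01  7.880e+01  1.288e+02] x axis [ 0.003  0.001 -1.   ] z ang bin -89.9 gap 0.0128 F [-1.   -0.05  0.33]
d mm [-0.2  0.1 -1.2] spin 0.0022115857050030016
```

View pics/s21.png

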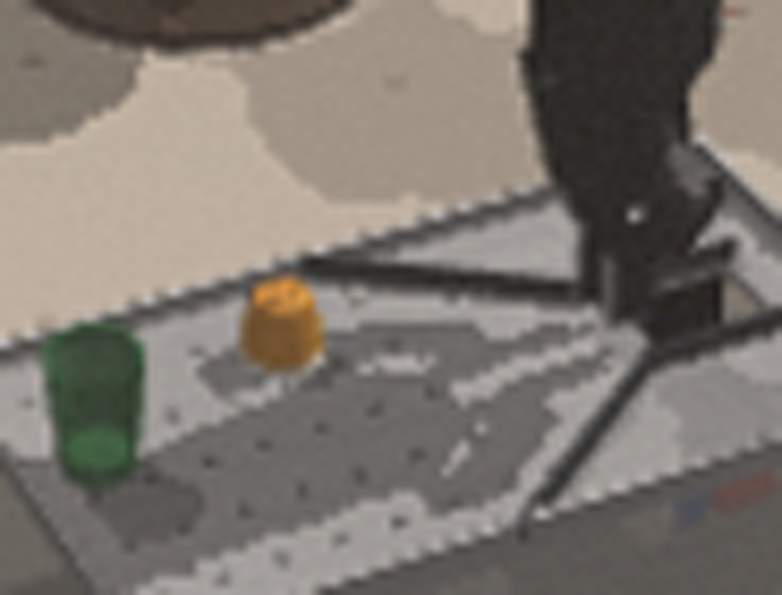

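Emit:
{"api": "move_arm", "payload": {"deltas": [{"dx": -20, "dy": 0, "dz": 0, "spin": 0, "fingers": 0.85}, {"dx": -45, "dy": 0, "dz": 0, "spin": 0, "fingers": 0.85}, {"dx": -45, "dy": -10, "dz": 30, "spin": 0.1, "fingers": 0.85}, {"dx": -45, "dy": -25, "dz": 70, "spin": 0.2, "fingers": 0.85}, {"dx": -45, "dy": -45, "dz": 110, "spin": 0.3, "fingers": 0.85}, {"dx": -45, "dy": -65, "dz": 145, "spin": 0.4, "fingers": 0.85}, {"dx": -45, "dy": -65.5, "dz": 165, "spin": 0.4, "fingers": 0.85}, {"dx": -40, "dy": -65.5, "dz": 165, "spin": 0.4, "fingers": 0.85}, {"dx": -40, "dy": -65.5, "dz": 165, "spin": 0.4, "fingers": 0.85}]}}

```text
clock: 20.75
ee_pos: [0.5117, -0.0837, 0.1678]
eef_rot: [143.2, 89.8, 45.6]
force: [0.2, -0.2, 0.1]
finger_gap: 0.0129
```

```bash
python3 - <<'E'
from h import *
look(22); plan([(-49+.393*s,-47.5+.92*s,-23) for s in(-16,0,60,97)])
E
```

```text
top
red (array([203.8, 208.7]), 35, array([ -9.3, 131. ]))
blue (array([210.7, 206.8]), 34, array([ -8.7, 107.3]))
yellow None
scene
red None
blue None
yellow (array([262.8, 197.5]), 58, array([-46.6, -49.2]))
(-55.288, -62.22, -23) d [39.1  0.   0.7] spin 0.005
(-49.0, -47.5, -23) d [ 39.1   0.1 -15.3] spin 0.005
(-25.419999999999998, 7.700000000000003, -23) d [ 39.3   0.6 -75.3] spin 0.005
(-10.878999999999998, 41.74000000000001, -23) d [  39.3    0.9 -112.3] spin 0.005
```

View pics/s22.png

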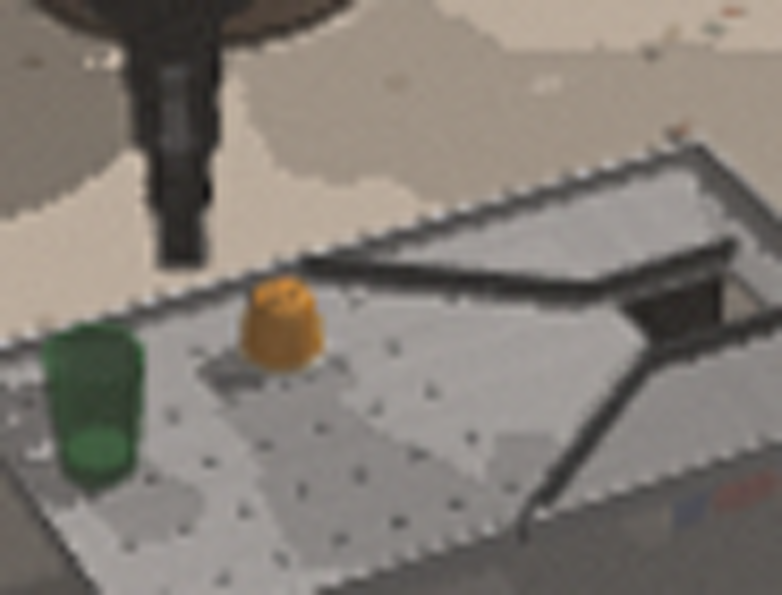

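View pics/t22.png

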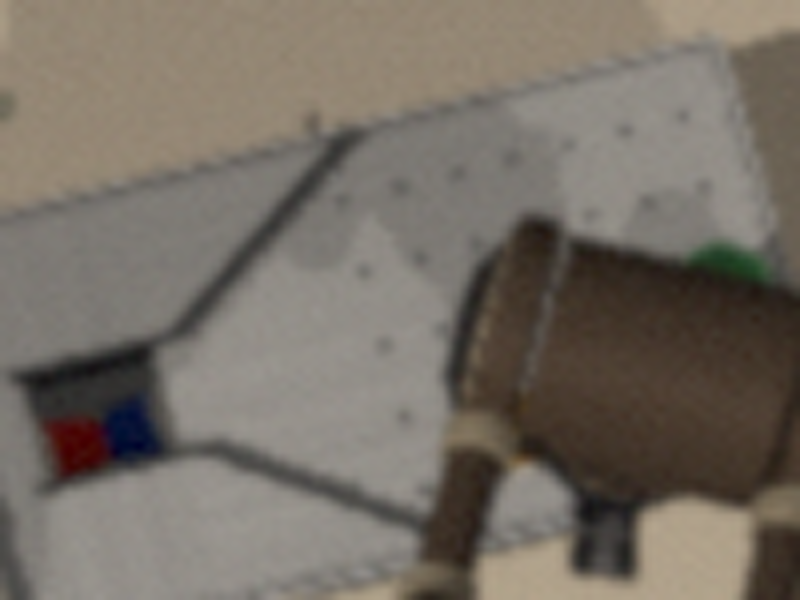

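Emit:
{"api": "move_arm", "payload": {"deltas": [{"dx": 0, "dy": 0, "dz": -7, "spin": 0, "fingers": 0.85}, {"dx": 12, "dy": 0, "dz": -7, "spin": 0, "fingers": 0.85}, {"dx": 24, "dy": 0, "dz": -7, "spin": 0, "fingers": 0.85}, {"dx": 34, "dy": 0, "dz": -7, "spin": 0, "fingers": 0.85}, {"dx": 39, "dy": 0, "dz": -7, "spin": 0, "fingers": 0.85}, {"dx": 39, "dy": 0, "dz": -7, "spin": 0, "fingers": 0.85}]}}

```text
clock: 21.6
ee_pos: [0.5124, -0.0765, 0.1285]
eef_rot: [151.9, 89.9, 54.4]
force: [0.8, -0.6, 0.2]
finger_gap: 0.0128
```

```bash
python3 - <<'E'
from h import *
look(23); plan([(-49+.393*s,-47.5+.92*s,-23) for s in(0,60,97)])
E
```

```text
top
red (array([203.8, 208.7]), 36, array([ -9. , 131.2]))
blue (array([210.8, 206.8]), 33, array([ -8.9, 107.1]))
yellow None
scene
red None
blue None
yellow (array([262.8, 197.5]), 58, array([-46.6, -49.2]))
(-49.0, -47.5, -23) d [ 0.3 -0.1 -8.4] spin 0.005
(-25.419999999999998, 7.700000000000003, -23) d [  0.4   0.3 -68.5] spin 0.005
(-10.878999999999998, 41.74000000000001, -23) d [   0.5    0.6 -105.5] spin 0.005
```

View pics/s23.png

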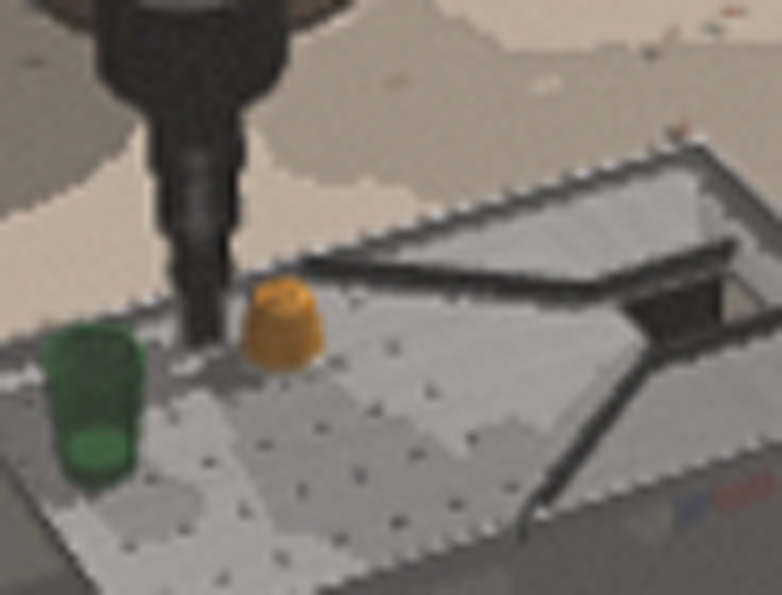

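Emit:
{"api": "move_arm", "payload": {"deltas": [{"dx": 0, "dy": 0, "dz": -5, "spin": 0, "fingers": 0.85}, {"dx": 0, "dy": 0, "dz": -10, "spin": 0, "fingers": 0.85}, {"dx": 0, "dy": 0, "dz": -17, "spin": 0, "fingers": 0.85}, {"dx": 0, "dy": 0, "dz": -25, "spin": 0, "fingers": 0.85}, {"dx": 0, "dy": 0, "dz": -33, "spin": 0, "fingers": 0.85}, {"dx": 0, "dy": 0, "dz": -41, "spin": 0, "fingers": 0.85}, {"dx": 0, "dy": 0, "dz": -49, "spin": 0, "fingers": 0.85}, {"dx": 0, "dy": 0, "dz": -57, "spin": 0, "fingers": 0.85}, {"dx": 0, "dy": 0, "dz": -63, "spin": 0, "fingers": 0.85}, {"dx": 0, "dy": 0, "dz": -65, "spin": 0, "fingers": 0.85}]}}

```text
clock: 22.95
ee_pos: [0.5217, -0.0117, 0.1294]
eef_rot: [124.2, 89.8, 26.7]
force: [0.2, 0.0, 0.2]
finger_gap: 0.0122
```

```bash
python3 - <<'E'
from h import *
look(24); plan([(-12,41,-23),(-9,48,-20),(-5,55,-14),(-2,62,-8),(0,70,-2),(0,76,0)])
E
```

```text
top
red (array([203.8, 208.7]), 36, array([ -9. , 131.2]))
blue (array([210.8, 206.8]), 33, array([ -8.9, 107.1]))
yellow None
scene
red None
blue None
yellow (array([279.6, 196.6]), 60, array([-24.9,   5.2]))
(-12, 41, -23) d [  0.4  -0.  -39.1] spin 0.005
(-9, 48, -20) d [  0.4   1.4 -46.7] spin -0.047
(-5, 55, -14) d [  0.4   5.  -55. ] spin -0.152
(-2, 62, -8) d [  0.5   7.7 -63.1] spin -0.256
(0, 70, -2) d [  0.5   9.  -72.1] spin -0.361
(0, 76, 0) d [  0.5   7.6 -78. ] spin -0.396
```

View pics/s24.png

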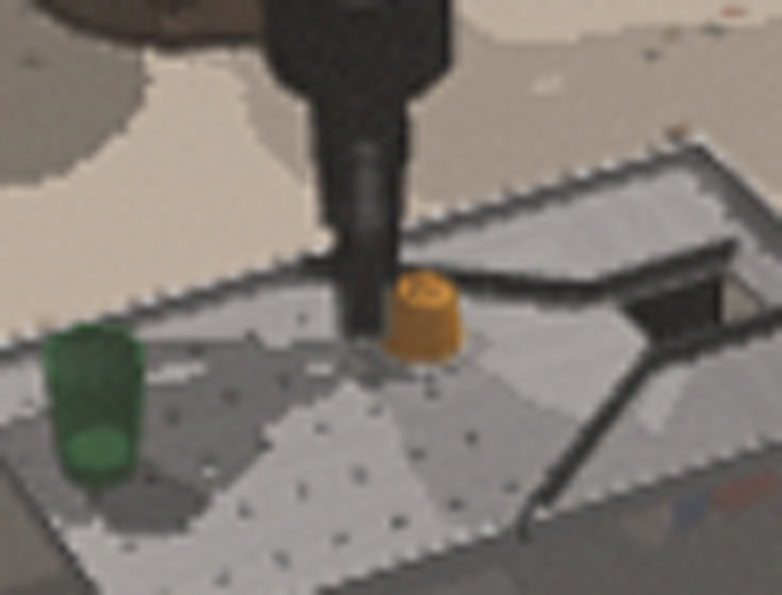

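Yellow rides in the finger pocket on course, at px (425,318) of the zoomed view.

Emit:
{"api": "move_arm", "payload": {"deltas": [{"dx": 0.5, "dy": 0, "dz": -8, "spin": 0, "fingers": 0.85}, {"dx": 0.5, "dy": 0, "dz": -16, "spin": 0, "fingers": 0.85}, {"dx": 0.5, "dy": 0, "dz": -24, "spin": 0, "fingers": 0.85}, {"dx": 0.5, "dy": 0, "dz": -32, "spin": 0, "fingers": 0.85}, {"dx": 0.5, "dy": 0, "dz": -39, "spin": 0, "fingers": 0.85}, {"dx": 0.5, "dy": 1.5, "dz": -46.5, "spin": -0.05, "fingers": 0.85}, {"dx": 0.5, "dy": 5, "dz": -55, "spin": -0.15, "fingers": 0.85}, {"dx": 0.5, "dy": 7.5, "dz": -63, "spin": -0.255, "fingers": 0.85}, {"dx": 0.5, "dy": 8.5, "dz": -69, "spin": -0.355, "fingers": 0.85}, {"dx": 0.5, "dy": 8.5, "dz": -70, "spin": -0.38, "fingers": 0.85}]}}

```text
clock: 24.3
ee_pos: [0.5394, 0.057, 0.1289]
eef_rot: [109.1, 89.8, 33.4]
force: [0.1, 0.2, -0.5]
finger_gap: 0.0129
```

```bash
python3 - <<'E'
from h import *
look(25); plan([(0,72,0),(0,80,0),(0,88,0),(0,96,0),(0,105,0)])
E
```

```text
top
red None
blue (array([210.8, 207.4]), 28, array([-10.7, 107.4]))
yellow None
scene
red None
blue None
yellow (array([300.3, 196.2]), 46, array([ 4.9, 70.8]))
(0, 72, 0) d [-0.1  2.1 -3.5] spin -0.016
(0, 80, 0) d [ -0.1   2.  -11.5] spin -0.016
(0, 88, 0) d [ -0.1   1.9 -19.5] spin -0.016
(0, 96, 0) d [ -0.    1.8 -27.5] spin -0.016
(0, 105, 0) d [ -0.    1.6 -36.5] spin -0.016
```

View pics/s25.png

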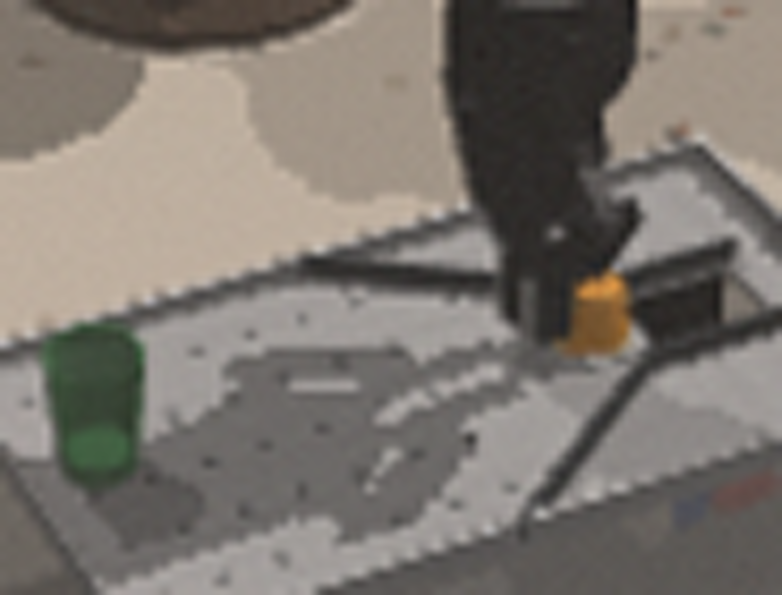

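Emit:
{"api": "move_arm", "payload": {"deltas": [{"dx": 0, "dy": 1, "dz": -6, "spin": -0.016, "fingers": 0.85}, {"dx": 0, "dy": 1.8, "dz": -12, "spin": -0.016, "fingers": 0.85}, {"dx": 0, "dy": 1.8, "dz": -18, "spin": -0.016, "fingers": 0.85}, {"dx": 0, "dy": 1.8, "dz": -24, "spin": -0.016, "fingers": 0.85}, {"dx": 0, "dy": 1.8, "dz": -29, "spin": -0.016, "fingers": 0.85}, {"dx": 0, "dy": 1.8, "dz": -33, "spin": -0.016, "fingers": 0.85}, {"dx": 0, "dy": 1.8, "dz": -36, "spin": -0.016, "fingers": 0.85}, {"dx": 0, "dy": 1.8, "dz": -37, "spin": -0.016, "fingers": 0.85}, {"dx": 0, "dy": 1.8, "dz": -37, "spin": -0.016, "fingers": 0.85}]}}

```text
clock: 25.52
ee_pos: [0.5318, 0.0929, 0.1289]
eef_rot: [109.5, 89.8, 34.7]
force: [1.2, 0.4, 0.2]
finger_gap: 0.0128
```

```bash
python3 - <<'E'
from h import *
look(26,(170,240,240,332))
E
```

```text
top
red None
blue None
yellow None
scene
red None
blue None
yellow None
```

View pics/s26.png

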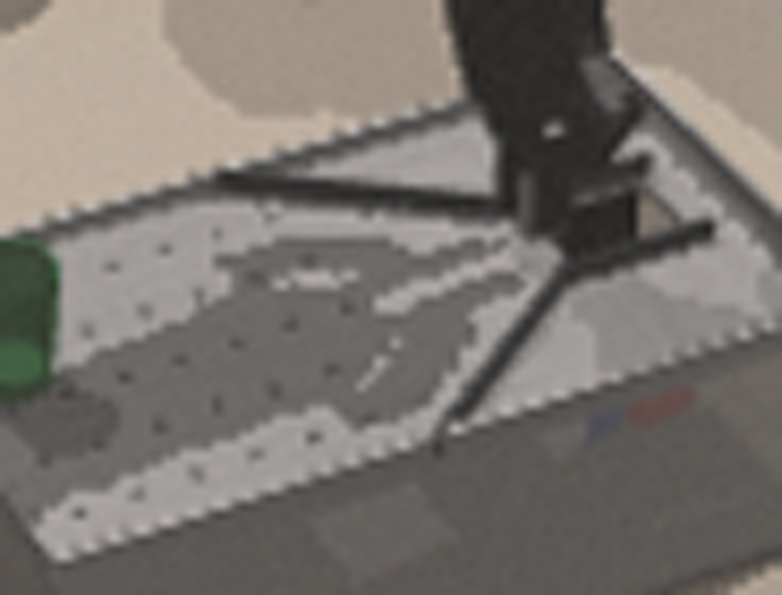

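Yellow has left the deck. I'll raise the arm clear and check the slot.

Emit:
{"api": "move_arm", "payload": {"deltas": [{"dx": -20, "dy": 0, "dz": 0, "spin": 0, "fingers": 0.85}, {"dx": -50, "dy": 0, "dz": 0, "spin": 0, "fingers": 0.85}, {"dx": -90, "dy": 0, "dz": 10, "spin": 0, "fingers": 0.85}, {"dx": -120, "dy": 0, "dz": 50, "spin": 0, "fingers": 0.85}, {"dx": -140, "dy": 0, "dz": 100, "spin": 0, "fingers": 0.85}, {"dx": -140, "dy": 0, "dz": 130, "spin": 0, "fingers": 0.85}, {"dx": -140, "dy": 0, "dz": 150, "spin": 0, "fingers": 0.85}, {"dx": -140, "dy": 0, "dz": 150, "spin": 0, "fingers": 0.85}]}}

```text
clock: 26.62
ee_pos: [0.5704, -0.053, 0.2681]
eef_rot: [133.1, 89.8, 58.1]
force: [0.0, 0.1, -0.4]
finger_gap: 0.0133
```

```bash
python3 - <<'E'
from h import *
look(27,(150,240,220,340))
T=grab_frame("top");a=cv2.imread("pics/top0.png").astype(int);cv2.imwrite("pics/t28.png",T["frame"][:,:,::-1])
d=landmark_of("top","measure"); print([(x["point"],x["conf"]) for x in d]); print(get_state()["clock"])
E
```

```text
top
red (array([203.8, 208.7]), 37, array([ -9.3, 131. ]))
blue (array([210.8, 207.1]), 30, array([ -9.7, 107.4]))
yellow None
scene
red None
blue None
yellow None
[([412.9, 186.3], 0.51)]
26.825
```

View pics/t27.png

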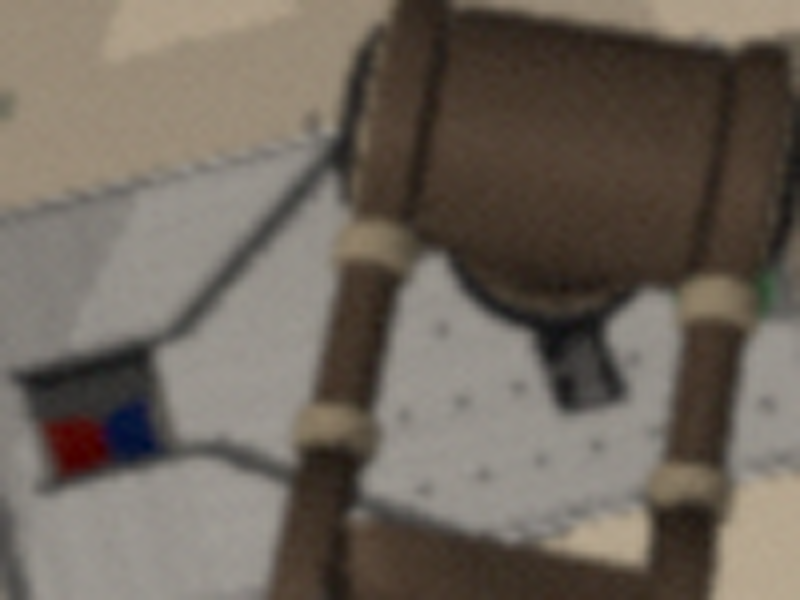

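View pics/t28.png

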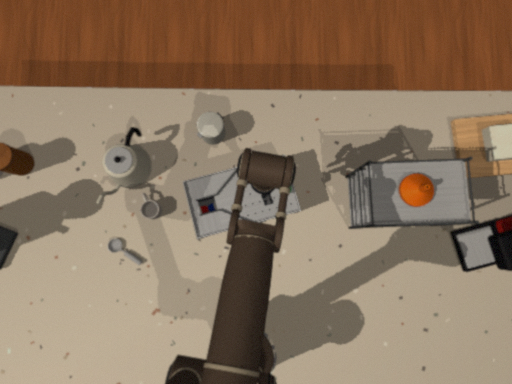

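```bash
python3 - <<'E'
from h import *
S=grab_frame("scene");im=S["frame"][150:260,210:350,::-1]
cv2.imwrite("pics/s29.png",cv2.resize(cv2.convertScaleAbs(im,alpha=1.5),None,fx=5.5,fy=5.4,interpolation=cv2.INTER_CUBIC))
for n in("capsule_yellow_mid","capsule_red_mid","capsule_blue_mid","measure"): print(n,[(x["point"],round(x["conf"],2)) for x in landmark_of("scene",n)])
E
```

```text
capsule_yellow_mid []
capsule_red_mid []
capsule_blue_mid []
measure [([240.8, 214.4], 0.6)]
```

View pics/s29.png

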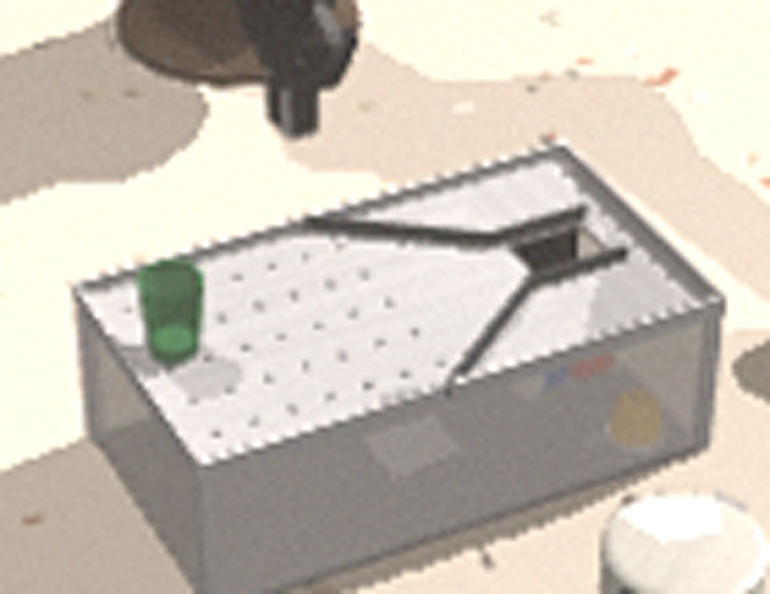

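```bash
python3 -c "
from station import *
print(close_job())"
```

```text
the job is handed in; nothing more can be done
None
```

All three capsules are in the bin's tub, and I've handed the job in at about 27 s of the 64 s limit. I swept them one at a time with nearly closed fingers, in the order red, blue, yellow. Each was seen to have left the deck before I started the next.

**Final checks**
- **Capsules:** the scene camera shows all three through the clear tub wall. Red and blue also show through the slot from above, but yellow does not, because it lies under the deck near the end wall.
- **Measure:** it stands upright where it was. The scene network found it within about 2 px of its first position.
- **Other things:** kettle, tin, cup, spoon and funnel look unmoved in the last top picture. I judged this by eye. The mug, which the top view does not show, I did not check separately.
- **Robot:** the arm was raised clear and touched nothing at hand-in. The forces I read stayed around 1 N.

**Checks that failed or disagreed**
- **Fingertip length:** the fingertips did not stand 25 mm ahead of the TCP as stated. The pictures, the shadows and the lack of any deck contact put them about 5 mm behind it. I set the pushing height from the pictures, about 14 mm above the deck.
- **Final network results:** the last top-view search for the measure reported a wrong spot, the funnel's position, because the arm was hiding the measure. The scene networks did not find the capsules inside the tub; I saw those by eye.

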